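# Restock the counter display and close it with its bar

### The job

Restock the two-row display stand on the shop counter: stand all the tall bottles upright in its back row (the row away from the robot) and, only once every bottle is in, stand all the short jars upright in its front row, so nothing has to be reached over. Then lay the retaining bar across the stand's two front posts, fully down in both notches, with its end plates outside the posts. Leave the tape dispenser, the stone bowl and the pen cup where they are.

Things in the scene. Friction and masses are not known exactly. Their poses are not given: they have to be found in the camera images.
- stand: Fixed wooden display stand, 184 mm deep (x) by 400 mm wide (y), with two rows along y. Origin: centre of its underside; x points to its back, away from the robot, z up. Floor 12 mm thick; rails along y at x = -88, 0, +88 mm (8 mm wide) and end walls at y = +-190 mm (20 mm thick) rise 10 mm above the floor. Tall things: only the two front posts.
- back_row (a point): Centre of the back row's floor (stand x +44, y 0, z 12 mm). The row is 80 mm deep in x and 360 mm long in y; three items fit 105 mm apart. Axes as the stand's.
- front_row (a point): Centre of the front row's floor (stand x -44, y 0, z 12 mm). The row is 80 mm deep in x and 360 mm long in y; three items fit 105 mm apart. Axes as the stand's.
- notch_left (a point): Centre of the notch floor on the +y post (stand x -70, y +190, z 108 mm). The post is 40 mm in x, 20 mm in y; its open-topped notch is 24 mm wide in x and 22 mm deep, open along y.
- notch_right (a point): The same on the -y post (stand x -70, y -190, z 108 mm). The two posts measure 400 mm over their outer faces.
- bar: Aluminium retaining bar, 16 x 16 mm, 434 mm long along its y, lying before the stand. End plates 30 mm wide, 8 mm thick, reach 8 mm below and above the bar, 418 mm apart inside. On its middle a wooden grip block: 60 mm in y, 18 mm in x, 16 to 44 mm above the bar's underside. Origin: middle of the underside (8 mm above the counter as it lies), z up. 0.25 kg. Either way round.
- bottle1: Amber glass bottle standing upright on the counter: round body 56 mm diameter and 90 mm high, a shoulder above it, then a straight black cap 32 mm diameter from 118 to 168 mm height. 0.2 to 0.4 kg. Origin: centre of its underside, z up along its axis. May be absent.
- bottle2: Amber glass bottle standing upright on the counter: round body 56 mm diameter and 90 mm high, a shoulder above it, then a straight black cap 32 mm diameter from 118 to 168 mm height. 0.2 to 0.4 kg. Origin: centre of its underside, z up along its axis. May be absent.
- bottle3: Amber glass bottle standing upright on the counter: round body 56 mm diameter and 90 mm high, a shoulder above it, then a straight black cap 32 mm diameter from 118 to 168 mm height. 0.2 to 0.4 kg. Origin: centre of its underside, z up along its axis. May be absent.
- jar1: Amber glass jar standing upright on the counter: straight and round, 64 mm diameter, 56 mm high with its flat black lid (the top 14 mm, equally wide); heavy glass base. 0.22 to 0.41 kg. Origin: centre of its underside, z up along its axis. May be absent.
- jar2: Amber glass jar standing upright on the counter: straight and round, 64 mm diameter, 56 mm high with its flat black lid (the top 14 mm, equally wide); heavy glass base. 0.22 to 0.41 kg. Origin: centre of its underside, z up along its axis. May be absent.
- jar3: Amber glass jar standing upright on the counter: straight and round, 64 mm diameter, 56 mm high with its flat black lid (the top 14 mm, equally wide); heavy glass base. 0.22 to 0.41 kg. Origin: centre of its underside, z up along its axis. May be absent.
- dispenser: Bystander: black tape dispenser, 75 x 190 mm, 110 mm high, beyond the stand; origin at the centre of its underside. Leave alone.
- bowl: Bystander: stone bowl 120 mm across, 50 mm high, beyond the stand; origin at the centre of its underside. Leave alone.
- pencup: Bystander: grey pen cup 60 mm across, 90 mm high, with pens, 150 mm high in all, at the far left; origin at the centre of its underside. Leave alone.

How it is judged:
By the outcome, as a careful person would: the job done as asked, in the order asked, and still so for the second after the job is handed in, with the robot touching nothing.
Of bottle1, bottle2, bottle3 only 2 to 3 are there at a start; the rules pass over those that are not, and their reading is None.
Of jar1, jar2, jar3 only 2 to 3 are there at a start; the rules pass over those that are not, and their reading is None.
At some moment in a run one of jar1, jar2, jar3, bar may be knocked a few centimetres aside while the robot is not near it.
It also fails if it takes over 210 s, if anything falls off the work surface, if the arm or the gripper's body presses on something with over 40 N, if the wrist force passes 120 N, or if a joint passes its speed limit or range.

### The arm

A 6-joint arm with a two-finger parallel gripper is mounted at the origin on the work surface. World frame = base frame: x ahead of the robot, y to its left, z up, the work surface at z = 0. Lengths are in m, angles in degrees, forces in N, time in s.
With the tool pointing down it reaches from about 0.25 to 0.725 m from the base axis. Payload 9.7 kg.
Tool frame: the origin (TCP) lies between the finger pads; the fingertips stand 25 mm ahead of it and the grasp point (between the pads) lies 6 mm ahead of it; z points along the fingers, y is the line along which they close (so a half turn about z gives the same grasp; the last joint's range is limited). The gripper opens to 85 mm and grips with 20 to 120 N. Pads are 22 mm wide; open, the fingers measure 114 mm over their backs; the gripper's body (76 mm by 85 mm) begins 54 mm behind the grasp point. The pads swing forward as they close: fully open they stand 13 mm farther back than shut.
Start: joints at [70.015, 4.979, 10.078, 95.1, 0, 90], TCP at [0.188, 0.517, 0.256] pointing down, gripper open.
Joint ranges: [-179.16, 179.16], [-48.56, 103.87], [-65.8, 70.77], [-126.05, 130.52], [-82.76, 87.17], [-180, 180]. Speed limits (degrees/s): [127.2, 127.2, 147.25, 180, 180, 180].

### API

Orientations are given as [roll, pitch, yaw] about the fixed x, y, z axes, in that order (R = Rz(yaw) Ry(pitch) Rx(roll)).
In Python, from workcell import bot, cams, ticket gives the robot as it stands (bot), with the cameras (cams) and the job (ticket).
- The arm moves only by the tool nudge_tcp, called after "Request:" by a JSON object that holds its "method" and its "body", one argument or row to a line. Schema: {"type":"object","properties":{"moves":{"type":"object","properties":{"offsets":{"type":"array","items":{"type":"array","items":{"type":"number"},"minItems":5,"maxItems":5},"minItems":1,"maxItems":5}},"additionalProperties":false,"required":["offsets"]},"clamp_n":{"type":"number"},"only":{"type":"string"},"quiet":{"type":"boolean"},"lines":{"type":"string"}},"required":["moves"],"additionalProperties":false}. moves is an object whose key "offsets" holds a list of rows, 1 to 5 of them, each of 5 numbers: dx, dy, dz in m, then a turn about the tool's z in degrees, then the finger opening in m; each row is the pose to reach, as a shift and turn from the pose commanded when the call began, along the tool's axes at that moment; what a row does not reach only later rows make up. A row lasts 1/12 s, in which the tool goes at most 0.0417 m and 7.16 degrees, less where a joint would pass 70% of its speed; a pose out of reach is approached as far as the arm can. The fingers move at their own pace and stop on an object; clamp_n is the grip in N (left out, the last holds). Time passes only in rows, so rows that do not move let the fingers close. The tool returns the time, the measured TCP pose, the force, the opening and the grip force at its end. only (a regular expression) keeps the lines of the reply that match it, lines (a string "A,B") keeps lines A to B, and quiet returns only ok. Input that does not fit is refused with a message, and nothing moves.
- bot.get_obs(): the state, without advancing time (a new reading comes with each control period).
- cams.camera(name): name is "scene" or "top" or "wrist"; returns the picture (384x512x3 uint8, blue, green, red); there is no depth.
- cams.camera_info(name): a dict with "mtx" (3x3 intrinsics, pixels), "k1" (the pictures are not rectified: a ray, as slopes to the right and down, at radius r is drawn at 1 + k1 r^2 times it, then the intrinsics apply), "extrinsics" (4x4, takes a point from camera to world coordinates). Camera axes: x right, y down, z forward; pixel columns grow to the right and rows downward; lengths in m; the calibration is good to about 2 mm. A picture is of the moment at which its call begins: read the wrist's pose just before it. camera_info takes no time and is no camera call; for the wrist camera it gives the pose at the moment of the call.
- ticket.job_done(): hands the job in; it is judged then, once.
The state is a dict: "time": time; "q": joint angles; "qd": joint speeds; "joint_efforts": joint torques, N m; "ee_pos": TCP position; "tcp_rot": TCP orientation; "wrist_force": force on the tool from outside, world axes, zero at the start; "torque": the same for the moment, N m; "opening": finger opening in m; "grasp_force": force on a finger pad.
Only numpy, scipy, OpenCV 4.12 (cv2) and the standard library are available. Lean on these libraries where they do the work, as an engineer would, in place of code of your own. Each camera call takes 0.05 s, during which the arm holds its last target. There are 200 camera calls.

## Working session

There is one attempt and no reset: what is moved stays moved. The work goes in short steps, Python scripts to look and compute and a tool call to move; the robot and the scene stay as the last step left them, time stands still between calls to the robot, and variables do not carry over. Pictures are saved under pics/ and viewed, at most 14 in all, crops included, and the job is handed in when it is done.

```bash
ls; mkdir -p pics; python3 - <<'E'
from workcell import bot, cams, ticket
import cv2
print(bot.get_obs())
for n in("scene","top","wrist"):
    i=cams.camera_info(n);print(n,i)
    cv2.imwrite(f"pics/{n}0.png",cams.camera(n))
E
```

```bash
python3 - <<'E'
import cv2
for n in("scene","top"):
    a=cv2.imread(f"pics/{n}0.png")
    cv2.imwrite(f"pics/{n}0b.png",cv2.resize(a,(800,600),interpolation=cv2.INTER_CUBIC))
E
```

```text
(no output)
```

View pics/top0b.png

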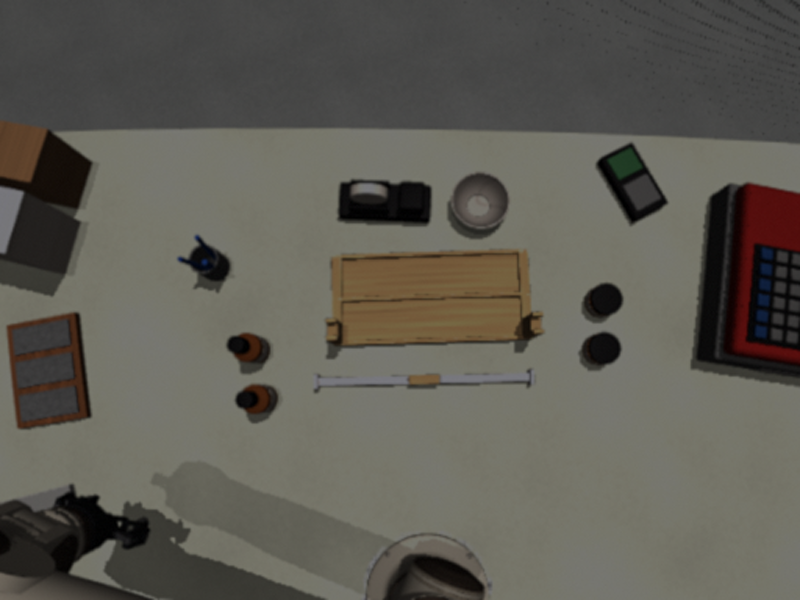

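View pics/scene0b.png

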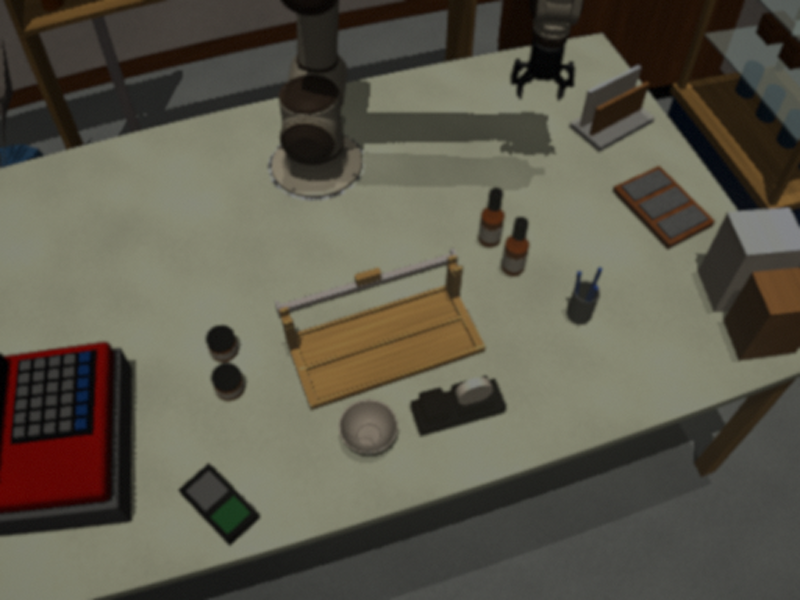

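The top view shows two bottles (caps at about (237,344) and (246,399) in the 800-px picture), two jars (604,300) and (602,349), the stand spanning (330-542, 250-345), and the bar along (316-533, 378). The scene view confirms two bottles and two jars. I'll enlarge for readings.

```bash
cat > h.py <<'E'
import numpy as np, cv2, glob
from workcell import bot, cams, ticket
from scipy.optimize import least_squares
def ray(n,uv,info=None):
    i=info or cams.camera_info(n); m=i["mtx"]; k=i["k1"]
    d=np.array([(uv[0]-m[0,2])/m[0,0],(uv[1]-m[1,2])/m[1,1]]); s=d.copy()
    for _ in range(20): s=d/(1+k*(s@s))
    E=np.array(i["extrinsics"]); v=E[:3,:3]@np.r_[s,1]
    return E[:3,3],v/np.linalg.norm(v)
def onz(n,uv,z,info=None):
    o,v=ray(n,uv,info); return o+v*(z-o[2])/v[2]
def tri(rays):
    A=0;b=0
    for o,v in rays:
        P=np.eye(3)-np.outer(v,v); A=A+P; b=b+P@o
    p=np.linalg.solve(A,b)
    return p,[float(np.linalg.norm((np.eye(3)-np.outer(v,v))@(p-o))) for o,v in rays]
def crop(img,x0,y0,w,h,s,gamma=.6):
    c=img[y0:y0+h,x0:x0+w]; c=(255*(c/255.)**gamma).astype(np.uint8)
    c=cv2.resize(c,None,fx=s,fy=s,interpolation=cv2.INTER_CUBIC)
    for x in range((x0+9)//10*10,x0+w,10):
        cv2.line(c,((x-x0)*s,0),((x-x0)*s,6 if x%50 else 14),(0,255,255),1)
        if x%20==0: cv2.putText(c,str(x),((x-x0)*s,16),0,.35,(0,255,0),1)
    for y in range((y0+9)//10*10,y0+h,10):
        cv2.line(c,(0,(y-y0)*s),(6,(y-y0)*s),(0,255,255),1)
        if y%20==0: cv2.putText(c,str(y),(8,(y-y0)*s+4),0,.35,(0,255,0),1)
    return c
E
python3 - <<'E'
from h import *
a=cv2.imread("pics/top0.png"); b=cv2.imread("pics/scene0.png")
cv2.imwrite("pics/c1.png",crop(a,195,150,160,105,5))
L=crop(a,140,205,50,70,8);R=crop(a,365,175,50,70,8)
cv2.imwrite("pics/c2.png",np.hstack([L,R]))
L=crop(b,300,115,45,70,8);R=crop(b,125,200,45,70,8)
cv2.imwrite("pics/c3.png",np.hstack([L,R]))
cv2.imwrite("pics/c4.png",crop(b,170,150,150,115,5))
E
```

```text
(no output)
```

View pics/c1.png

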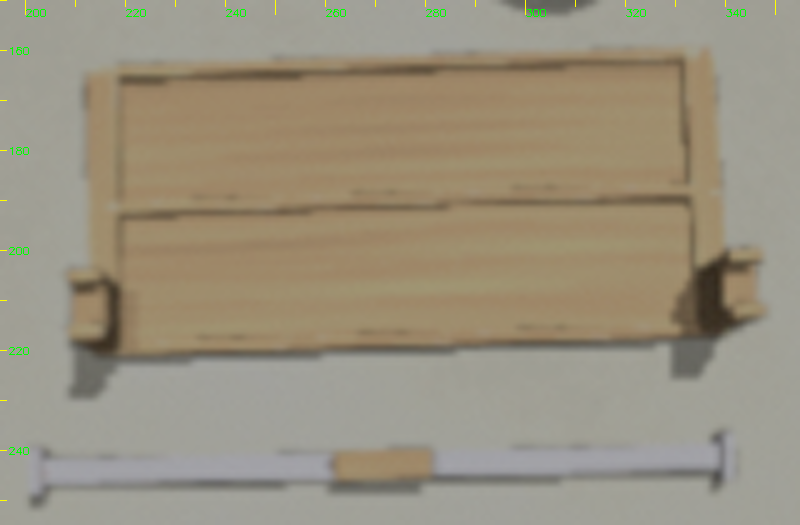

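View pics/c2.png

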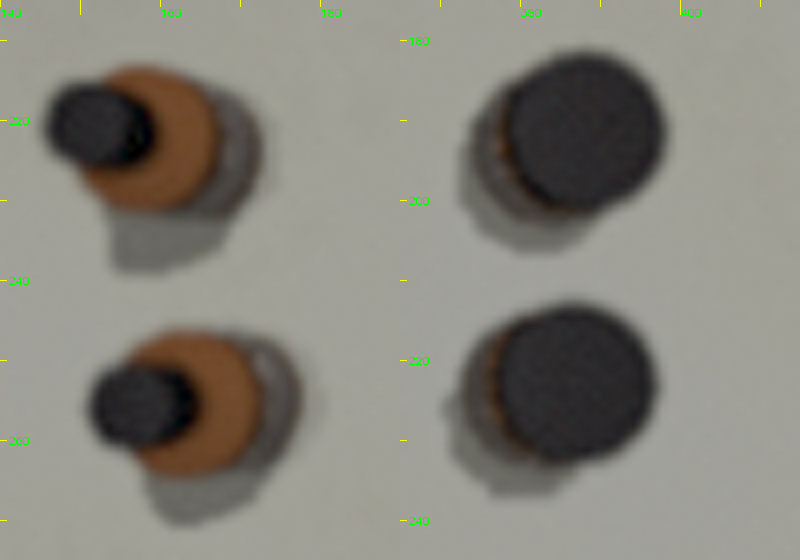

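View pics/c3.png

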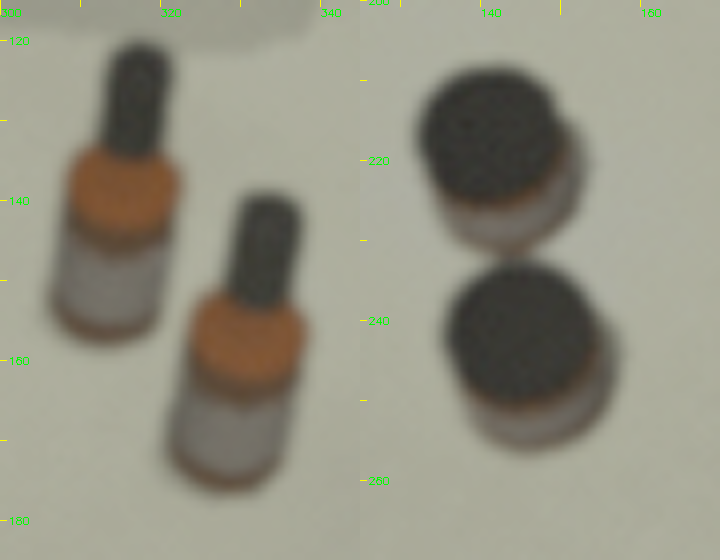

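View pics/c4.png

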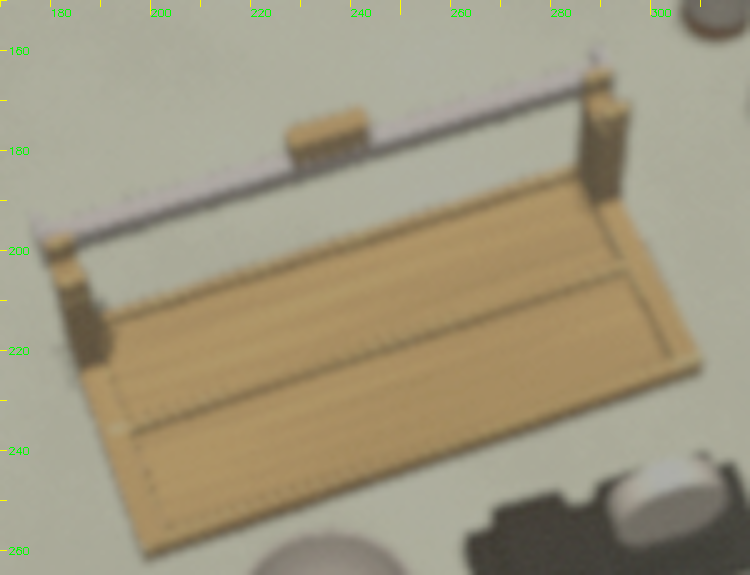

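The crops show (in crop pixels): stand post fingers and back corners in both views, bar grip top at about (382,464) in c1 and (326,127) in c4, cap tops at (91,124) and (135,404) in c2, and lids at (187,132) and (177,383) in the right half. Next I triangulate.

```bash
cat > m.py <<'E'
from h import *
def px(c,x0,y0,s): return (x0+(c[0]+.5)/s-.5, y0+(c[1]+.5)/s-.5)
T=lambda x,y:ray("top",px((x,y),195,150,5)); S=lambda x,y:ray("scene",px((x,y),170,150,5))
if __name__=="__main__":
    tb=lambda x,y:ray("top",px((x,y),140,205,8)); tj=lambda x,y:ray("top",px((x,y),365,175,8))
    sb=lambda x,y:ray("scene",px((x,y),300,115,8)); sj=lambda x,y:ray("scene",px((x,y),125,200,8))
    p=lambda n,r:print(n,*[np.round(q,4) for q in tri(r)])
    p("botA",[tb(91,124),sb(270,218)]);p("botB",[tb(135,404),sb(140,72)])
    p("jarA",[tj(187,132),sj(162,333)]);p("jarB",[tj(177,383),sj(130,138)])
    p("grip",[T(382,464),S(326,127)])
    p("barL",[T(40,477),S(595,60)]);p("barR",[T(725,460),S(40,228)])
    D=[((-54,190,130),T(86,274),S(611,108)),((-86,190,130),T(88,333),S(597,78)),
       ((-54,-190,130),T(745,255),S(68,270)),((-86,-190,130),T(746,310),S(58,243)),
       ((92,200,22),T(87,73),None),((92,-200,22),T(709,50),None),((92,200,0),None,S(702,370)),((92,-200,0),None,S(148,558))]
    for m,a,b in D:
        if a and b: p(m,[a,b])
    def res(v):
        x,y,z,w=v;c,s=np.cos(w),np.sin(w);R=np.array([[c,-s,0],[s,c,0],[0,0,1]]);o=[]
        for m,a,b in D:
            q=R@np.array(m)/1e3+[x,y,z]
            for r in(a,b):
                if r: d=q-r[0]; o.append((d-(d@r[1])*r[1])*1e3)
        return np.concatenate(o)
    f=least_squares(res,[.5,0,0,0],loss="soft_l1"); print("stand",np.round(f.x,4),"yaw",np.degrees(f.x[3]));print(np.round(np.linalg.norm(f.fun.reshape(-1,3),axis=1),1))
E
python3 m.py
```

```text
botA [0.477  0.3533 0.1664] [0.0005 0.0005]
botB [0.3808 0.3332 0.165 ] [0. 0.]
jarA [ 0.5867 -0.3444  0.0477] [0.0007 0.0007]
jarB [ 0.4894 -0.3388  0.0464] [0.0003 0.0003]
grip [0.4238 0.0149 0.0489] [0.0011 0.0011]
barL [0.412  0.2239 0.0286] [0.0016 0.0016]
barR [ 0.4294 -0.1973  0.027 ] [0.0012 0.0012]
(-54, 190, 130) [0.5271 0.1867 0.1313] [0.0017 0.0017]
(-86, 190, 130) [0.4945 0.1873 0.1233] [0.0002 0.0002]
(-54, -190, 130) [ 0.5435 -0.1898  0.1356] [0.0021 0.0021]
(-86, -190, 130) [ 0.5132 -0.1915  0.1246] [0.0013 0.0013]
stand [ 0.588   0.0024 -0.0036  0.0543] yaw 3.1128297554799733
[4.2 2.6 2.4 4.  1.  6.8 2.4 1.5 1.4 2.4 3.7 5.1]
```

```bash
cat > g.py <<'E'
import sys, numpy as np
from workcell import bot, cams, ticket
from scipy.spatial.transform import Rotation as R
# g.py x y z yaw [x y z yaw ...]: tool-axis shift from the present pose
o=bot.get_obs(); r=R.from_euler("xyz",o["tcp_rot"],degrees=True)
print("t",round(o["time"],2),"at",np.round(o["ee_pos"],4),np.round(o["tcp_rot"],2),"q",np.round(o["q"],1),"open",round(o["opening"],4),"F",np.round(o["wrist_force"],1))
a=[float(v) for v in sys.argv[1:]]
for i in range(0,len(a),4):
    d=r.inv().apply(np.array(a[i:i+3])-o["ee_pos"]); t=-(a[i+3]-o["tcp_rot"][2]); t=(t+180)%360-180
    print("shift",np.round(d,4),"turn",round(t,2))
E
python3 g.py .381 .333 .2556 180 .381 .333 .152 180
```

```text
t 0.15 at [0.1879 0.5167 0.2557] [-179.94   -0.    160.01] q [70.   5.  10.  95.1  0.  90. ] open 0.0855 F [ 0.2 -0.1 -0.1]
shift [-2.442e-01 -1.067e-01  2.000e-04] turn -19.99
shift [-0.2442 -0.1066  0.1038] turn -19.99
```

Request:
{"method": "nudge_tcp", "body": {
  "moves": {"offsets": [[-0.05, -0.021, 0, -4, 0.085], [-0.1, -0.042, 0, -8, 0.085], [-0.14, -0.062, 0, -12, 0.085], [-0.18, -0.08, 0, -16, 0.085], [-0.2, -0.088, 0, -20, 0.085]]},
  "clamp_n": 40
}}

```text
time: 0.57
ee_pos: [0.3393, 0.3712, 0.2562]
tcp_rot: [-180.0, -0.0, -179.8]
wrist_force: [0.7, 0.0, 0.8]
opening: 0.0852
grasp_force: 0.0
```

```bash
python3 g.py .381 .333 .2556 180 .381 .333 .152 180
```

```text
t 0.57 at [0.3393 0.3712 0.2562] [-179.99   -0.   -179.75] q [47.6 -1.5  3.4 94.9 -0.  47.3] open 0.0852 F [0.7 0.  0.8]
shift [-0.0416 -0.0384  0.0006] turn 0.25
shift [-0.0416 -0.0384  0.1042] turn 0.25
```

Request:
{"method": "nudge_tcp", "body": {
  "moves": {"offsets": [[-0.025, -0.02, 0, 0, 0.085], [-0.0416, -0.0384, 0, 0, 0.085], [-0.0416, -0.0384, 0.035, 0, 0.085], [-0.0416, -0.0384, 0.07, 0, 0.085], [-0.0416, -0.0384, 0.104, 0, 0.085]]}
}}

```text
time: 0.98
ee_pos: [0.3806, 0.3339, 0.151]
tcp_rot: [180.0, 0.0, 179.9]
wrist_force: [0.8, 0.4, -0.0]
opening: 0.0853
grasp_force: 0.0
```

Request:
{"method": "nudge_tcp", "body": {
  "moves": {"offsets": [[0, 0, 0, 0, 0.085], [0, 0, 0, 0, 0.02], [0, 0, 0, 0, 0.02], [0, 0, 0, 0, 0.02], [0, 0, 0, 0, 0.02]]},
  "clamp_n": 40
}}

```text
time: 1.4
ee_pos: [0.3808, 0.3353, 0.1546]
tcp_rot: [179.9, 0.1, -180.0]
wrist_force: [0.1, 0.2, 0.2]
opening: 0.0386
grasp_force: 0.0
```

Request:
{"method": "nudge_tcp", "body": {
  "moves": {"offsets": [[0, 0, 0, 0, 0.02], [0, 0, 0, 0, 0.02], [0, 0, 0, 0, 0.02], [0, 0, 0, 0, 0.02]]},
  "clamp_n": 40
}}

```text
time: 1.73
ee_pos: [0.3807, 0.3349, 0.1544]
tcp_rot: [179.9, 0.1, -180.0]
wrist_force: [-0.7, -2.3, 6.6]
opening: 0.031
grasp_force: 39.2
```

```bash
python3 g.py
```

```text
t 1.73 at [0.3807 0.3349 0.1544] [ 1.7991e+02  1.5000e-01 -1.7999e+02] q [41.3 -1.9 -8.2 83.5 -0.  41.3] open 0.031 F [-0.7 -2.3  6.6]
```

Request:
{"method": "nudge_tcp", "body": {
  "moves": {"offsets": [[0, 0, -0.03, 0, 0.02], [0, 0, -0.06, 0, 0.02], [0, 0, -0.1, 0, 0.02], [0, 0, -0.135, 0, 0.02], [0, 0, -0.155, 0, 0.02]]},
  "clamp_n": 60
}}

```text
time: 2.15
ee_pos: [0.3802, 0.3347, 0.3121]
tcp_rot: [179.8, 0.2, -180.0]
wrist_force: [0.8, -0.1, -3.2]
opening: 0.0309
grasp_force: 60.2
```

Request:
{"method": "nudge_tcp", "body": {
  "moves": {"offsets": [[-0.012, -0.02, 0, 0, 0.02], [-0.03, -0.05, 0, 0, 0.02], [-0.048, -0.08, 0, 0, 0.02], [-0.066, -0.11, 0, 0, 0.02], [-0.084, -0.14, 0, 0, 0.02]]}
}}

```text
time: 2.57
ee_pos: [0.4647, 0.1932, 0.3081]
tcp_rot: [180.0, 0.1, -179.9]
wrist_force: [0.6, -0.5, -2.3]
opening: 0.0306
grasp_force: 60.4
```

Request:
{"method": "nudge_tcp", "body": {
  "moves": {"offsets": [[-0.018, -0.03, 0, 0, 0.02], [-0.036, -0.06, 0, 0, 0.02], [-0.054, -0.09, 0, 0, 0.02], [-0.072, -0.12, 0, 0, 0.02], [-0.09, -0.15, 0, 0, 0.02]]}
}}

```text
time: 2.98
ee_pos: [0.5548, 0.0429, 0.308]
tcp_rot: [180.0, 0.1, -180.0]
wrist_force: [-0.0, 0.0, -3.0]
opening: 0.0311
grasp_force: 60.4
```

```bash
python3 g.py .637 -.095 .31 182.7
```

```text
t 2.98 at [0.5548 0.0429 0.308 ] [ 1.7999e+02  6.0000e-02 -1.7998e+02] q [  4.4   7.4  18.5 101.1   0.    4.4] open 0.0311 F [-0.  0. -3.]
shift [-0.0822 -0.1379 -0.0019] turn -2.68
```

Request:
{"method": "nudge_tcp", "body": {
  "moves": {"offsets": [[-0.018, -0.03, 0, 0, 0.02], [-0.036, -0.06, 0, -1, 0.02], [-0.054, -0.09, 0, -2, 0.02], [-0.072, -0.12, 0, -2.7, 0.02], [-0.0822, -0.138, 0, -2.7, 0.02]]}
}}

```text
time: 3.4
ee_pos: [0.6376, -0.0964, 0.3069]
tcp_rot: [-180.0, -0.0, -177.3]
wrist_force: [-0.3, 0.9, -2.8]
opening: 0.0308
grasp_force: 60.5
```

Request:
{"method": "nudge_tcp", "body": {
  "moves": {"offsets": [[0, 0, 0, 0, 0.02], [0, 0, 0.03, 0, 0.02], [0, 0, 0.06, 0, 0.02], [0, 0, 0.09, 0, 0.02], [0, 0, 0.115, 0, 0.02]]}
}}

```text
time: 3.82
ee_pos: [0.636, -0.0931, 0.1905]
tcp_rot: [180.0, -0.0, -177.3]
wrist_force: [0.2, 0.4, -2.8]
opening: 0.0308
grasp_force: 60.8
```

Request:
{"method": "nudge_tcp", "body": {
  "moves": {"offsets": [[0, 0, 0.004, 0, 0.02], [0, 0, 0.004, 0, 0.02], [0, 0, 0.004, 0, 0.02]]}
}}

```text
time: 4.07
ee_pos: [0.6367, -0.0933, 0.1902]
tcp_rot: [-180.0, 0.1, -177.3]
wrist_force: [-0.8, 0.4, -1.6]
opening: 0.0306
grasp_force: 60.5
```

```bash
python3 g.py .637 -.095 .166 182.7
```

```text
t 4.07 at [ 0.6367 -0.0933  0.1902] [-1.7998e+02  9.0000e-02 -1.7727e+02] q [ -8.3  17.1  16.8  89.6   0.  -11.1] open 0.0306 F [-0.8  0.4 -1.6]
shift [-0.0002 -0.0017  0.0242] turn 0.03
```

```bash
python3 - <<'E'
from h import *
a=cams.camera("top");b=cams.camera("scene");c=cams.camera("wrist")
cv2.imwrite("pics/v1.png",np.hstack([cv2.resize(crop(a,195,140,160,110,4),(400,275)),cv2.resize(crop(b,170,130,150,103,4),(400,275))]))
cv2.imwrite("pics/w1.png",c)
d=cv2.resize(c,(400,300)); 
cv2.imwrite("pics/v1.png",np.vstack([cv2.imread("pics/v1.png"),np.hstack([d,d*0])]))
E
```

```text
(no output)
```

View pics/v1.png

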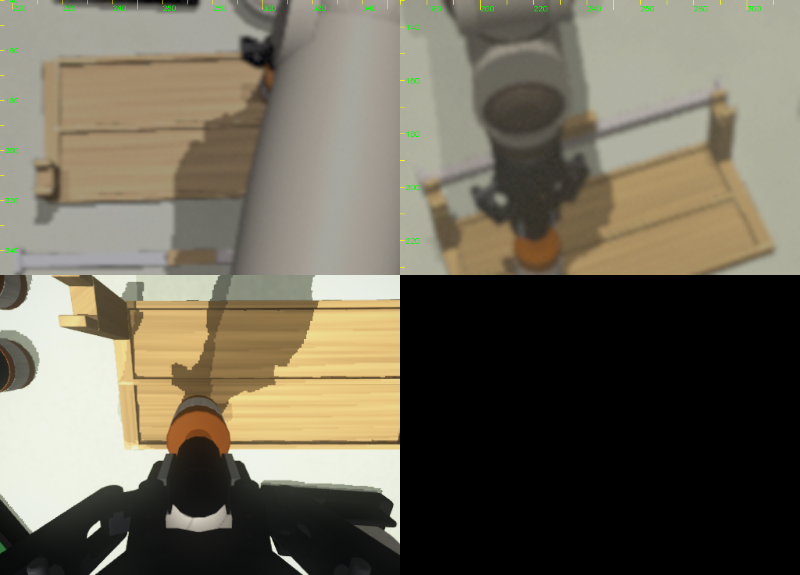

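The wrist panel shows the bottle over the back row, centre rail at about panel row 378, back rail about 445, and front rail about 302. I check these against the stand fit.

```bash
python3 - <<'E'
from h import *
w=np.radians(2.9)
for uv in[(180,27),(300,27),(150,105),(300,103),(130,173),(350,173),(132,140),(122,140)]:
    p=onz("wrist",(uv[0]*1.28,uv[1]*1.28),.022); d=p[:2]-[.588,.0024]
    print(uv,np.round(p,4),"stand",np.round([d@[np.cos(w),np.sin(w)],d@[-np.sin(w),np.cos(w)]],4))
E
```

```text
(180, 27) [ 0.5057 -0.1206  0.022 ] stand [-0.0885 -0.1187]
(300, 27) [0.4993 0.0171 0.022 ] stand [-0.0878  0.0191]
(150, 105) [ 0.5956 -0.1563  0.022 ] stand [-0.0004 -0.1589]
(300, 103) [0.5842 0.0322 0.022 ] stand [-0.0023  0.0299]
(130, 173) [ 0.6892 -0.185   0.022 ] stand [ 0.0916 -0.1923]
(350, 173) [0.6748 0.117  0.022 ] stand [0.0925 0.11  ]
(132, 140) [ 0.6422 -0.1806  0.022 ] stand [ 0.0449 -0.1855]
(122, 140) [ 0.6428 -0.1937  0.022 ] stand [ 0.0448 -0.1987]
```

Stand pose confirmed within about 2 mm. Lowering.

Request:
{"method": "nudge_tcp", "body": {
  "moves": {"offsets": [[0, 0, 0.008, 0, 0.02], [0, 0, 0.014, 0, 0.02], [0, 0, 0.018, 0, 0.02], [0, 0, 0.021, 0, 0.02], [0, 0, 0.021, 0, 0.02]]}
}}

```text
time: 4.63
ee_pos: [0.6363, -0.0935, 0.1669]
tcp_rot: [-180.0, -0.0, -177.3]
wrist_force: [-0.9, 0.4, -2.2]
opening: 0.031
grasp_force: 60.5
```

Request:
{"method": "nudge_tcp", "body": {
  "moves": {"offsets": [[0, 0, 0.0015, 0, 0.02], [0, 0, 0.003, 0, 0.02], [0, 0, 0.003, 0, 0.02]]}
}}

```text
time: 4.88
ee_pos: [0.6367, -0.0936, 0.1665]
tcp_rot: [-180.0, 0.2, -177.3]
wrist_force: [-2.7, 0.0, 11.6]
opening: 0.0309
grasp_force: 62.0
```

Request:
{"method": "nudge_tcp", "body": {
  "moves": {"offsets": [[0, 0, 0, 0, 0.085], [0, 0, 0, 0, 0.085], [0, 0, 0, 0, 0.085], [0, 0, 0, 0, 0.085], [0, 0, 0, 0, 0.085]]}
}}

```text
time: 5.3
ee_pos: [0.6363, -0.0934, 0.164]
tcp_rot: [180.0, -0.0, -177.3]
wrist_force: [-0.2, 0.3, -0.7]
opening: 0.0849
grasp_force: 0.0
```

Request:
{"method": "nudge_tcp", "body": {
  "moves": {"offsets": [[0, 0, 0, 0, 0.085], [0, 0, -0.02, 0, 0.085], [0, 0, -0.06, 0, 0.085], [0, 0, -0.1, 0, 0.085], [0, 0, -0.1, 0, 0.085]]}
}}

```text
time: 5.72
ee_pos: [0.6376, -0.0937, 0.2731]
tcp_rot: [-179.9, 0.6, -177.3]
wrist_force: [1.8, -0.7, 1.5]
opening: 0.0846
grasp_force: 0.0
```

```bash
python3 g.py .477 .3533 .266 180
```

```text
t 5.72 at [ 0.6376 -0.0937  0.2731] [-179.88    0.6  -177.28] q [ -8.4  18.6  27.8  98.6  -0.  -11.1] open 0.0846 F [ 1.8 -0.7  1.5]
shift [0.1393 0.4541 0.0047] turn 2.72
```

Request:
{"method": "nudge_tcp", "body": {
  "moves": {"offsets": [[0.009, 0.03, 0, 0, 0.085], [0.018, 0.06, 0, 1, 0.085], [0.028, 0.09, 0, 2, 0.085], [0.037, 0.12, 0, 2.7, 0.085], [0.046, 0.151, 0, 2.7, 0.085]]}
}}

```text
time: 6.13
ee_pos: [0.5826, 0.0562, 0.2643]
tcp_rot: [-180.0, 0.0, 179.9]
wrist_force: [-0.3, 0.4, 0.6]
opening: 0.0854
grasp_force: 0.0
```

Request:
{"method": "nudge_tcp", "body": {
  "moves": {"offsets": [[0.009, 0.03, 0, 0, 0.085], [0.018, 0.06, 0, 0, 0.085], [0.028, 0.09, 0, 0, 0.085], [0.037, 0.12, 0, 0, 0.085], [0.046, 0.151, 0, 0, 0.085]]}
}}

```text
time: 6.55
ee_pos: [0.5366, 0.2074, 0.2644]
tcp_rot: [180.0, 0.0, -180.0]
wrist_force: [0.1, 0.2, -0.4]
opening: 0.0849
grasp_force: 0.0
```

Request:
{"method": "nudge_tcp", "body": {
  "moves": {"offsets": [[0.009, 0.03, 0, 0, 0.085], [0.018, 0.06, 0, 0, 0.085], [0.028, 0.09, 0, 0, 0.085], [0.037, 0.12, 0, 0, 0.085], [0.04, 0.135, 0, 0, 0.085]]}
}}

```text
time: 6.97
ee_pos: [0.4959, 0.344, 0.2641]
tcp_rot: [180.0, -0.0, -179.9]
wrist_force: [0.6, 0.6, -0.5]
opening: 0.0848
grasp_force: 0.0
```

```bash
python3 g.py .477 .3533 .266 180 .477 .3533 .153 180
```

```text
t 6.97 at [0.4959 0.344  0.2641] [ 1.7997e+02 -2.0000e-02 -1.7986e+02] q [34.7 12.8 19.7 97.   0.  34.6] open 0.0848 F [ 0.6  0.6 -0.5]
shift [ 0.0188  0.0094 -0.0019] turn 0.14
shift [0.0188 0.0093 0.1111] turn 0.14
```

Request:
{"method": "nudge_tcp", "body": {
  "moves": {"offsets": [[0.0188, 0.0094, 0, 0, 0.085], [0.0188, 0.0094, 0.03, 0, 0.085], [0.0188, 0.0094, 0.06, 0, 0.085], [0.0188, 0.0094, 0.09, 0, 0.085], [0.0188, 0.0094, 0.111, 0, 0.085]]}
}}

```text
time: 7.38
ee_pos: [0.4779, 0.3499, 0.1505]
tcp_rot: [-179.9, -0.1, -180.0]
wrist_force: [-0.9, 0.3, -0.3]
opening: 0.0852
grasp_force: 0.0
```

Request:
{"method": "nudge_tcp", "body": {
  "moves": {"offsets": [[0, 0, 0, 0, 0.085], [0, 0, 0, 0, 0.02], [0, 0, 0, 0, 0.02], [0, 0, 0, 0, 0.02], [0, 0, 0, 0, 0.02]]},
  "clamp_n": 60
}}

```text
time: 7.8
ee_pos: [0.4791, 0.3509, 0.1552]
tcp_rot: [179.9, 0.1, -180.0]
wrist_force: [-0.8, 0.2, 1.3]
opening: 0.038
grasp_force: 1.0
```

Request:
{"method": "nudge_tcp", "body": {
  "moves": {"offsets": [[0, 0, 0, 0, 0.02], [0, 0, 0, 0, 0.02], [0, 0, 0, 0, 0.02], [0, 0, 0, 0, 0.02]]},
  "clamp_n": 60
}}

```text
time: 8.13
ee_pos: [0.479, 0.3513, 0.1551]
tcp_rot: [179.9, 0.1, -180.0]
wrist_force: [-0.1, 2.2, 5.7]
opening: 0.0304
grasp_force: 59.2
```

Request:
{"method": "nudge_tcp", "body": {
  "moves": {"offsets": [[0, 0, -0.03, 0, 0.02], [0, 0, -0.06, 0, 0.02], [0, 0, -0.1, 0, 0.02], [0, 0, -0.135, 0, 0.02], [0, 0, -0.155, 0, 0.02]]},
  "clamp_n": 60
}}

```text
time: 8.55
ee_pos: [0.4784, 0.3505, 0.3125]
tcp_rot: [179.9, 0.2, -180.0]
wrist_force: [0.8, 0.0, -3.2]
opening: 0.0306
grasp_force: 60.7
```

```bash
python3 g.py .6265 .105 .31 182.7
```

```text
t 8.55 at [0.4784 0.3505 0.3125] [ 179.89    0.18 -179.98] q [ 36.2  12.8  25.2 102.2  -0.   36.2] open 0.0306 F [ 0.8  0.  -3.2]
shift [-0.148  -0.2455  0.0025] turn -2.68
```

Request:
{"method": "nudge_tcp", "body": {
  "moves": {"offsets": [[-0.012, -0.02, 0, 0, 0.02], [-0.028, -0.047, 0, 0, 0.02], [-0.044, -0.073, 0, 0, 0.02], [-0.06, -0.1, 0, 0, 0.02], [-0.075, -0.125, 0, 0, 0.02]]}
}}

```text
time: 8.97
ee_pos: [0.5539, 0.224, 0.308]
tcp_rot: [-180.0, -0.0, -180.0]
wrist_force: [0.9, 1.0, -3.0]
opening: 0.0307
grasp_force: 60.7
```

Request:
{"method": "nudge_tcp", "body": {
  "moves": {"offsets": [[-0.015, -0.025, 0, 0, 0.02], [-0.03, -0.05, 0, -1, 0.02], [-0.045, -0.075, 0, -2, 0.02], [-0.06, -0.1, 0, -2.7, 0.02], [-0.073, -0.1205, 0, -2.7, 0.02]]}
}}

```text
time: 9.38
ee_pos: [0.6271, 0.1031, 0.3079]
tcp_rot: [-180.0, -0.0, -177.3]
wrist_force: [-0.6, 1.4, -3.7]
opening: 0.0309
grasp_force: 60.7
```

Request:
{"method": "nudge_tcp", "body": {
  "moves": {"offsets": [[0, 0, 0, 0, 0.02], [0, 0, 0.03, 0, 0.02], [0, 0, 0.06, 0, 0.02], [0, 0, 0.09, 0, 0.02], [0, 0, 0.115, 0, 0.02]]}
}}

```text
time: 9.8
ee_pos: [0.6257, 0.105, 0.1907]
tcp_rot: [-180.0, -0.1, -177.3]
wrist_force: [0.3, -0.4, -3.5]
opening: 0.0303
grasp_force: 61.0
```

Request:
{"method": "nudge_tcp", "body": {
  "moves": {"offsets": [[0, 0, 0.00, 0, 0.02], [0, 0, 0.005, 0, 0.02], [0, 0, 0.01, 0, 0.02], [0, 0, 0.01, 0, 0.02]]}
}}

```text
time: 10.13
ee_pos: [0.6269, 0.1053, 0.1843]
tcp_rot: [180.0, 0.1, -177.3]
wrist_force: [-0.3, 0.0, -3.4]
opening: 0.0306
grasp_force: 60.7
```

```bash
python3 g.py .6265 .105 .168 182.7
```

```text
t 10.13 at [0.6269 0.1053 0.1843] [ 1.7999e+02  8.0000e-02 -1.7728e+02] q [ 9.5 16.  14.7 88.7 -0.   6.8] open 0.0306 F [-0.3  0.  -3.4]
shift [ 0.0004 -0.0003  0.0163] turn 0.02
```

Request:
{"method": "nudge_tcp", "body": {
  "moves": {"offsets": [[0, 0, 0.005, 0, 0.02], [0, 0, 0.009, 0, 0.02], [0, 0, 0.012, 0, 0.02], [0, 0, 0.014, 0, 0.02], [0, 0, 0.014, 0, 0.02]]}
}}

```text
time: 10.55
ee_pos: [0.6263, 0.1051, 0.1688]
tcp_rot: [-180.0, -0.0, -177.3]
wrist_force: [0.4, 0.1, -2.1]
opening: 0.0305
grasp_force: 60.7
```

Request:
{"method": "nudge_tcp", "body": {
  "moves": {"offsets": [[0, 0, 0.0015, 0, 0.02], [0, 0, 0.003, 0, 0.02], [0, 0, 0.003, 0, 0.02]]}
}}

```text
time: 10.8
ee_pos: [0.6267, 0.1052, 0.167]
tcp_rot: [180.0, 0.1, -177.3]
wrist_force: [-0.1, 1.1, 0.5]
opening: 0.031
grasp_force: 61.1
```

Request:
{"method": "nudge_tcp", "body": {
  "moves": {"offsets": [[0, 0, 0.001, 0, 0.02], [0, 0, 0.0015, 0, 0.02], [0, 0, 0.0015, 0, 0.02]]}
}}

```text
time: 11.05
ee_pos: [0.6269, 0.1052, 0.1669]
tcp_rot: [180.0, 0.2, -177.3]
wrist_force: [-2.9, 0.9, 9.2]
opening: 0.0312
grasp_force: 62.1
```

Request:
{"method": "nudge_tcp", "body": {
  "moves": {"offsets": [[0, 0, 0, 0, 0.085], [0, 0, 0, 0, 0.085], [0, 0, 0, 0, 0.085], [0, 0, 0, 0, 0.085], [0, 0, 0, 0, 0.085]]}
}}

```text
time: 11.47
ee_pos: [0.6264, 0.1051, 0.1646]
tcp_rot: [-180.0, -0.0, -177.3]
wrist_force: [0.3, 0.2, -0.7]
opening: 0.0848
grasp_force: 0.0
```

Request:
{"method": "nudge_tcp", "body": {
  "moves": {"offsets": [[0, 0, 0, 0, 0.085], [0, 0, -0.02, 0, 0.085], [0, 0, -0.06, 0, 0.085], [0, 0, -0.1, 0, 0.085], [0, 0, -0.1, 0, 0.085]]}
}}

```text
time: 11.88
ee_pos: [0.6277, 0.1053, 0.2735]
tcp_rot: [179.9, 0.6, -177.3]
wrist_force: [1.2, -0.0, 2.0]
opening: 0.085
grasp_force: 0.0
```

```bash
python3 g.py .538 -.341 .26 180
```

```text
t 11.88 at [0.6277 0.1053 0.2735] [ 179.93    0.61 -177.29] q [ 9.5 17.4 26.4 98.4 -0.   6.8] open 0.085 F [ 1.2 -0.   2. ]
shift [ 0.1108 -0.4415  0.0118] turn 2.71
```

Request:
{"method": "nudge_tcp", "body": {
  "moves": {"offsets": [[0.008, -0.032, 0, 0, 0.085], [0.016, -0.064, 0, 1, 0.085], [0.024, -0.096, 0, 2, 0.085], [0.032, -0.128, 0, 2.7, 0.085], [0.04, -0.16, 0, 2.7, 0.085]]}
}}

```text
time: 12.3
ee_pos: [0.5936, -0.058, 0.2648]
tcp_rot: [-180.0, 0.0, 180.0]
wrist_force: [0.6, 0.1, -0.6]
opening: 0.085
grasp_force: 0.0
```

Request:
{"method": "nudge_tcp", "body": {
  "moves": {"offsets": [[0.008, -0.032, 0, 0, 0.085], [0.016, -0.064, 0, 0, 0.085], [0.024, -0.096, 0, 0, 0.085], [0.032, -0.128, 0, 0, 0.085], [0.032, -0.16, 0, 0, 0.085]]}
}}

```text
time: 12.72
ee_pos: [0.5609, -0.2182, 0.2654]
tcp_rot: [-180.0, 0.0, 180.0]
wrist_force: [0.6, 0.2, 0.5]
opening: 0.0846
grasp_force: 0.0
```

Request:
{"method": "nudge_tcp", "body": {
  "moves": {"offsets": [[0.008, -0.03, 0, 0, 0.085], [0.01, -0.06, 0, 0, 0.085], [0.01, -0.09, 0, 0, 0.085], [0.01, -0.09, 0, 0, 0.085], [0.01, -0.09, 0, 0, 0.085]]}
}}

```text
time: 13.13
ee_pos: [0.5518, -0.308, 0.2641]
tcp_rot: [180.0, -0.0, 179.9]
wrist_force: [0.3, 0.8, 0.6]
opening: 0.0849
grasp_force: 0.0
```

```bash
python3 - <<'E'
from h import *
from workcell import bot, cams, ticket
i=cams.camera_info("wrist");c=cams.camera("wrist");cv2.imwrite("pics/w2.png",c);np.save("w2.npy",i["extrinsics"])
t=cams.camera("top");cv2.imwrite("pics/t2.png",t)
print(bot.get_obs()["ee_pos"])
cv2.imwrite("pics/v2.png",np.hstack([cv2.resize(c,(400,300)),cv2.resize(crop(t,140,130,270,180,2),(400,300))]))
E
```

```text
[ 0.55217414 -0.30623938  0.26468729]
```

View pics/v2.png

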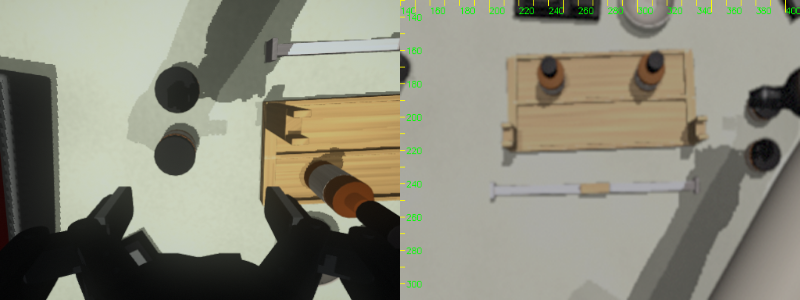

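Both bottles stand in the back row. The wrist panel shows lids at about (178,88) and (175,154), and the bar's right end at about (270,48).

```bash
python3 - <<'E'
from h import *
i=cams.camera_info("wrist"); i["extrinsics"]=np.load("w2.npy")
for n,uv in(("A",(175,154.5)),("B",(178,88.5)),("barR",(270,49))):
    print(n,np.round(onz("wrist",(uv[0]*1.28,uv[1]*1.28),.056 if n!="barR" else .016,i),4))
E
python3 g.py .4894 -.339 .265 180 .587 -.344 .265 180
```

```text
A [ 0.5841 -0.3433  0.056 ]
B [ 0.4869 -0.336   0.056 ]
barR [ 0.4304 -0.1992  0.016 ]
t 13.23 at [ 0.5522 -0.3062  0.2647] [ 1.7998e+02 -1.0000e-02 -1.7999e+02] q [-29.   17.   24.9  97.9   0.  -29. ] open 0.0851 F [-0.5  0.2  0.2]
shift [ 0.0628 -0.0327 -0.0003] turn 0.01
shift [-0.0348 -0.0378 -0.0003] turn 0.01
```

Request:
{"method": "nudge_tcp", "body": {
  "moves": {"offsets": [[0.03, -0.015, 0, 0, 0.085], [0.0645, -0.031, 0, 0, 0.085], [0.0645, -0.031, 0.035, 0, 0.085], [0.0645, -0.031, 0.07, 0, 0.085], [0.0645, -0.031, 0.1, 0, 0.085]]}
}}

```text
time: 13.65
ee_pos: [0.4874, -0.3367, 0.1638]
tcp_rot: [-180.0, 0.1, -179.9]
wrist_force: [-0.0, -0.4, -0.3]
opening: 0.085
grasp_force: 0.0
```

Request:
{"method": "nudge_tcp", "body": {
  "moves": {"offsets": [[0, 0, 0.02, 0, 0.085], [0, 0, 0.05, 0, 0.085], [0, 0, 0.08, 0, 0.085], [0, 0, 0.105, 0, 0.085], [0, 0, 0.116, 0, 0.085]]}
}}

```text
time: 14.07
ee_pos: [0.4867, -0.3354, 0.0454]
tcp_rot: [179.9, -0.2, -179.9]
wrist_force: [-0.3, -0.3, 0.2]
opening: 0.085
grasp_force: 0.0
```

Request:
{"method": "nudge_tcp", "body": {
  "moves": {"offsets": [[0, 0, 0, 0, 0.085], [0, 0, 0, 0, 0.085]]}
}}

```text
time: 14.23
ee_pos: [0.4881, -0.3371, 0.0496]
tcp_rot: [-180.0, 0.0, -179.9]
wrist_force: [-0.1, -0.4, 1.7]
opening: 0.085
grasp_force: 0.0
```

```bash
python3 g.py .4875 -.337 .045 180
```

```text
t 14.23 at [ 0.4881 -0.3371  0.0496] [-1.7999e+02  2.0000e-02 -1.7993e+02] q [-34.6  11.9  -5.1  73.    0.  -34.7] open 0.085 F [-0.1 -0.4  1.7]
shift [0.0006 0.0001 0.0046] turn 0.07
```

Request:
{"method": "nudge_tcp", "body": {
  "moves": {"offsets": [[0, 0, 0.005, 0, 0.085], [0, 0, 0.005, 0, 0.05], [0, 0, 0.005, 0, 0.05], [0, 0, 0.005, 0, 0.05], [0, 0, 0.005, 0, 0.05]]},
  "clamp_n": 60
}}

```text
time: 14.65
ee_pos: [0.4883, -0.3381, 0.0454]
tcp_rot: [-179.9, 0.1, -180.0]
wrist_force: [0.4, 0.8, 6.4]
opening: 0.0629
grasp_force: 66.4
```

Request:
{"method": "nudge_tcp", "body": {
  "moves": {"offsets": [[0, 0, 0, 0, 0.05], [0, 0, 0, 0, 0.05], [0, 0, 0, 0, 0.05], [0, 0, 0, 0, 0.05]]}
}}

```text
time: 14.98
ee_pos: [0.4883, -0.3381, 0.0454]
tcp_rot: [-179.9, 0.1, -180.0]
wrist_force: [-0.7, 1.5, 6.4]
opening: 0.0626
grasp_force: 66.4
```

```bash
python3 g.py
```

```text
t 14.98 at [ 0.4883 -0.3381  0.0454] [-1.7993e+02  1.2000e-01 -1.7999e+02] q [-34.7  12.   -5.5  72.4   0.  -34.7] open 0.0626 F [-0.7  1.5  6.4]
```

Request:
{"method": "nudge_tcp", "body": {
  "moves": {"offsets": [[0, 0, -0.03, 0, 0.05], [0, 0, -0.06, 0, 0.05], [0, 0, -0.1, 0, 0.05], [0, 0, -0.135, 0, 0.05], [0, 0, -0.17, 0, 0.05]]}
}}

```text
time: 15.4
ee_pos: [0.4873, -0.3376, 0.2158]
tcp_rot: [-180.0, 0.0, -180.0]
wrist_force: [1.4, -0.2, -2.9]
opening: 0.0631
grasp_force: 66.7
```

Request:
{"method": "nudge_tcp", "body": {
  "moves": {"offsets": [[-0.004, 0.02, 0, 0, 0.05], [-0.01, 0.05, 0, 0, 0.05], [-0.016, 0.08, 0, 0, 0.05], [-0.022, 0.11, 0, 0, 0.05], [-0.028, 0.14, 0, 0, 0.05]]}
}}

```text
time: 15.82
ee_pos: [0.5155, -0.1965, 0.2139]
tcp_rot: [180.0, 0.0, 180.0]
wrist_force: [0.4, -0.2, -2.0]
opening: 0.0623
grasp_force: 67.1
```

Request:
{"method": "nudge_tcp", "body": {
  "moves": {"offsets": [[-0.007, 0.035, 0, 0, 0.05], [-0.014, 0.07, 0, -1, 0.05], [-0.021, 0.1, 0, -2, 0.05], [-0.028, 0.13, 0, -2.8, 0.05], [-0.03, 0.145, 0, -2.8, 0.05]]}
}}

```text
time: 16.23
ee_pos: [0.546, -0.0497, 0.2139]
tcp_rot: [180.0, 0.0, -177.0]
wrist_force: [0.3, 0.2, -2.3]
opening: 0.0624
grasp_force: 67.1
```

Request:
{"method": "nudge_tcp", "body": {
  "moves": {"offsets": [[0, 0, 0, 0, 0.05], [0, 0, 0, 0, 0.05]]}
}}

```text
time: 16.4
ee_pos: [0.5456, -0.052, 0.2138]
tcp_rot: [-180.0, -0.0, -177.1]
wrist_force: [0.8, -1.0, -2.0]
opening: 0.0626
grasp_force: 67.0
```

```bash
python3 g.py .5467 -.0517 .058 182.8
```

```text
t 16.4 at [ 0.5456 -0.052   0.2138] [-1.7999e+02 -1.0000e-02 -1.7709e+02] q [-5.4  4.   4.4 90.3 -0.  -8.4] open 0.0626 F [ 0.8 -1.  -2. ]
shift [-0.0012  0.0003  0.1558] turn 0.11
```

Request:
{"method": "nudge_tcp", "body": {
  "moves": {"offsets": [[-0.001, 0, 0.03, 0, 0.05], [-0.001, 0, 0.06, 0, 0.05], [-0.001, 0, 0.09, 0, 0.05], [-0.001, 0, 0.115, 0, 0.05], [-0.001, 0, 0.13, 0, 0.05]]}
}}

```text
time: 16.82
ee_pos: [0.545, -0.0538, 0.0806]
tcp_rot: [180.0, -0.2, -177.3]
wrist_force: [-0.2, -0.8, -2.9]
opening: 0.0624
grasp_force: 67.0
```

Request:
{"method": "nudge_tcp", "body": {
  "moves": {"offsets": [[0, 0, 0, 0, 0.05], [0, 0, 0.004, 0, 0.05], [0, 0, 0.008, 0, 0.05], [0, 0, 0.012, 0, 0.05], [0, 0, 0.012, 0, 0.05]]}
}}

```text
time: 17.23
ee_pos: [0.5468, -0.0528, 0.072]
tcp_rot: [-180.0, 0.0, -177.2]
wrist_force: [-0.5, 0.5, -2.0]
opening: 0.0628
grasp_force: 66.9
```

Request:
{"method": "nudge_tcp", "body": {
  "moves": {"offsets": [[0, 0, 0.003, 0, 0.05], [0, 0, 0.005, 0, 0.05], [0, 0, 0.007, 0, 0.05], [0, 0, 0.008, 0, 0.05], [0, 0, 0.008, 0, 0.05]]}
}}

```text
time: 17.65
ee_pos: [0.5465, -0.0525, 0.0635]
tcp_rot: [180.0, -0.0, -177.2]
wrist_force: [1.2, -0.1, -2.2]
opening: 0.0628
grasp_force: 66.9
```

Request:
{"method": "nudge_tcp", "body": {
  "moves": {"offsets": [[0, 0, 0.001, 0, 0.05], [0, 0, 0.002, 0, 0.05], [0, 0, 0.003, 0, 0.05], [0, 0, 0.003, 0, 0.05]]}
}}

```text
time: 17.98
ee_pos: [0.5465, -0.0526, 0.0606]
tcp_rot: [180.0, -0.0, -177.2]
wrist_force: [-0.8, -0.5, -2.0]
opening: 0.0626
grasp_force: 66.9
```

Request:
{"method": "nudge_tcp", "body": {
  "moves": {"offsets": [[0, 0, 0.001, 0, 0.05], [0, 0, 0.002, 0, 0.05], [0, 0, 0.003, 0, 0.05], [0, 0, 0.003, 0, 0.05]]}
}}

```text
time: 18.32
ee_pos: [0.5465, -0.0526, 0.0575]
tcp_rot: [180.0, -0.0, -177.2]
wrist_force: [-0.7, -0.5, -2.3]
opening: 0.0626
grasp_force: 66.9
```

Request:
{"method": "nudge_tcp", "body": {
  "moves": {"offsets": [[0, 0, 0.001, 0, 0.05], [0, 0, 0.002, 0, 0.05], [0, 0, 0.002, 0, 0.05]]}
}}

```text
time: 18.57
ee_pos: [0.5465, -0.0526, 0.0574]
tcp_rot: [-180.0, 0.0, -177.2]
wrist_force: [-7.4, 1.2, 11.5]
opening: 0.0623
grasp_force: 68.4
```

Request:
{"method": "nudge_tcp", "body": {
  "moves": {"offsets": [[0, 0, -0.001, 0, 0.085], [0, 0, -0.001, 0, 0.085], [0, 0, -0.001, 0, 0.085], [0, 0, -0.001, 0, 0.085], [0, 0, -0.001, 0, 0.085]]}
}}

```text
time: 18.98
ee_pos: [0.5466, -0.0526, 0.0567]
tcp_rot: [-180.0, -0.0, -177.2]
wrist_force: [-0.5, -0.1, -0.3]
opening: 0.0849
grasp_force: 0.0
```

Request:
{"method": "nudge_tcp", "body": {
  "moves": {"offsets": [[0, 0, -0.02, 0, 0.085], [0, 0, -0.05, 0, 0.085], [0, 0, -0.09, 0, 0.085], [0, 0, -0.13, 0, 0.085], [0, 0, -0.16, 0, 0.085]]}
}}

```text
time: 19.4
ee_pos: [0.5467, -0.0526, 0.2201]
tcp_rot: [-180.0, 0.1, -177.2]
wrist_force: [1.4, 0.1, 0.4]
opening: 0.0851
grasp_force: 0.0
```

Request:
{"method": "nudge_tcp", "body": {
  "moves": {"offsets": [[0, 0, -0.02, 0, 0.085], [0, 0, -0.04, 0, 0.085], [0, 0, -0.05, 0, 0.085]]}
}}

```text
time: 19.65
ee_pos: [0.547, -0.0526, 0.2694]
tcp_rot: [-180.0, 0.2, -177.2]
wrist_force: [0.2, -0.5, -0.1]
opening: 0.0851
grasp_force: 0.0
```

```bash
python3 g.py .5855 -.344 .265 180
```

```text
t 19.65 at [ 0.547  -0.0526  0.2694] [-1.7998e+02  1.7000e-01 -1.7719e+02] q [-5.5  5.1 11.6 96.4  0.  -8.3] open 0.0851 F [ 0.2 -0.5 -0.1]
shift [-0.0241 -0.2929  0.0046] turn 2.81
```

Request:
{"method": "nudge_tcp", "body": {
  "moves": {"offsets": [[-0.002, -0.03, 0, 0, 0.085], [-0.004, -0.06, 0, 1, 0.085], [-0.007, -0.09, 0, 2, 0.085], [-0.01, -0.12, 0, 2.8, 0.085], [-0.012, -0.15, 0, 2.8, 0.085]]}
}}

```text
time: 20.07
ee_pos: [0.566, -0.2032, 0.2659]
tcp_rot: [180.0, -0.0, 180.0]
wrist_force: [0.6, 0.5, 0.4]
opening: 0.085
grasp_force: 0.0
```

Request:
{"method": "nudge_tcp", "body": {
  "moves": {"offsets": [[0, -0.03, 0, 0, 0.085], [0, -0.06, 0, 0, 0.085], [0, -0.09, 0, 0, 0.085], [0, -0.1, 0, 0, 0.085], [0, -0.1, 0, 0, 0.085]]}
}}

```text
time: 20.48
ee_pos: [0.5655, -0.3041, 0.2652]
tcp_rot: [180.0, -0.1, 179.8]
wrist_force: [-0.3, 0.2, 0.4]
opening: 0.0848
grasp_force: 0.0
```

```bash
cat > lid.py <<'E'
from h import *
i=cams.camera_info("wrist");c=cams.camera("wrist");import sys;cv2.imwrite(sys.argv[1],c)
g=cv2.cvtColor(c,cv2.COLOR_BGR2GRAY); m=(g<75).astype(np.uint8)
n,l,s,ct=cv2.connectedComponentsWithStats(m)
for k in range(1,n):
    x,y,w,h,a=s[k]
    if 800<a<9000: print((x,y,w,h,a),np.round(onz("wrist",(x+w/2-.5,y+h/2-.5),.056,i),4))
E
python3 lid.py pics/w3.png; python3 g.py .5855 -.344 .265 180
```

```text
(np.int32(286), np.int32(0), np.int32(68), np.int32(42), np.int32(1711)) [ 0.4101 -0.2365  0.056 ]
(np.int32(332), np.int32(119), np.int32(57), np.int32(93), np.int32(1534)) [ 0.5587 -0.1805  0.056 ]
(np.int32(351), np.int32(124), np.int32(161), np.int32(64), np.int32(4367)) [ 0.5479 -0.1003  0.056 ]
(np.int32(194), np.int32(155), np.int32(54), np.int32(59), np.int32(2410)) [ 0.5809 -0.3429  0.056 ]
t 20.53 at [ 0.5657 -0.3025  0.2656] [ 1.7994e+02 -8.0000e-02  1.7992e+02] q [-28.1  18.6  27.1  98.5   0.  -28.1] open 0.0854 F [ 0.4  0.2 -0.2]
shift [-0.0198 -0.0415  0.0006] turn -0.08
```

Request:
{"method": "nudge_tcp", "body": {
  "moves": {"offsets": [[-0.01, -0.02, 0, 0, 0.085], [-0.0195, -0.041, 0, 0, 0.085], [-0.0195, -0.041, 0.03, 0, 0.085], [-0.0195, -0.041, 0.06, 0, 0.085], [-0.0195, -0.041, 0.095, 0, 0.085]]}
}}

```text
time: 20.95
ee_pos: [0.5865, -0.3417, 0.1718]
tcp_rot: [-179.9, 0.1, -179.9]
wrist_force: [-0.0, -0.5, 0.0]
opening: 0.0849
grasp_force: 0.0
```

Request:
{"method": "nudge_tcp", "body": {
  "moves": {"offsets": [[0, 0, 0.02, 0, 0.085], [0, 0, 0.05, 0, 0.085], [0, 0, 0.08, 0, 0.085], [0, 0, 0.105, 0, 0.085], [0, 0, 0.118, 0, 0.085]]}
}}

```text
time: 21.37
ee_pos: [0.5845, -0.3402, 0.0501]
tcp_rot: [179.9, -0.2, -179.9]
wrist_force: [-0.8, 0.9, -0.3]
opening: 0.0853
grasp_force: 0.0
```

Request:
{"method": "nudge_tcp", "body": {
  "moves": {"offsets": [[0, 0, 0, 0, 0.085], [0, 0, 0, 0, 0.085]]}
}}

```text
time: 21.53
ee_pos: [0.5857, -0.3419, 0.0543]
tcp_rot: [180.0, -0.0, -179.9]
wrist_force: [1.0, 0.9, 0.3]
opening: 0.085
grasp_force: 0.0
```

```bash
python3 g.py .585 -.3435 .045 180
```

```text
t 21.53 at [ 0.5857 -0.3419  0.0543] [ 1.7998e+02 -1.0000e-02 -1.7993e+02] q [-30.3  23.2   9.6  76.4   0.  -30.3] open 0.085 F [1.  0.9 0.3]
shift [ 0.0007 -0.0016  0.0093] turn 0.07
```

Request:
{"method": "nudge_tcp", "body": {
  "moves": {"offsets": [[0.0005, -0.001, 0.005, 0, 0.085], [0.0005, -0.0015, 0.0092, 0, 0.085], [0.0005, -0.0015, 0.0092, 0, 0.085], [0.0005, -0.0015, 0.0092, 0, 0.05], [0.0005, -0.0015, 0.0092, 0, 0.05]]},
  "clamp_n": 60
}}

```text
time: 21.95
ee_pos: [0.5852, -0.3446, 0.0452]
tcp_rot: [-180.0, 0.0, -180.0]
wrist_force: [1.4, 4.1, 19.2]
opening: 0.0632
grasp_force: 16.1
```

Request:
{"method": "nudge_tcp", "body": {
  "moves": {"offsets": [[0, 0, 0, 0, 0.05], [0, 0, 0, 0, 0.05], [0, 0, 0, 0, 0.05], [0, 0, 0, 0, 0.05], [0, 0, 0, 0, 0.05]]}
}}

```text
time: 22.37
ee_pos: [0.5854, -0.3446, 0.0456]
tcp_rot: [-180.0, 0.1, -180.0]
wrist_force: [-0.5, -0.5, 5.6]
opening: 0.0627
grasp_force: 67.1
```

Request:
{"method": "nudge_tcp", "body": {
  "moves": {"offsets": [[0, 0, -0.03, 0, 0.05], [0, 0, -0.06, 0, 0.05], [0, 0, -0.1, 0, 0.05], [0, 0, -0.135, 0, 0.05], [0, 0, -0.17, 0, 0.05]]}
}}

```text
time: 22.78
ee_pos: [0.5845, -0.3441, 0.2157]
tcp_rot: [180.0, -0.0, -180.0]
wrist_force: [1.5, -0.5, -3.4]
opening: 0.0629
grasp_force: 67.2
```

Request:
{"method": "nudge_tcp", "body": {
  "moves": {"offsets": [[0.01, 0.015, 0, 0, 0.05], [0.02, 0.04, 0, 0, 0.05], [0.03, 0.07, 0, 0, 0.05], [0.04, 0.1, 0, 0, 0.05], [0.044, 0.13, 0, 0, 0.05]]}
}}

```text
time: 23.2
ee_pos: [0.5394, -0.2132, 0.2139]
tcp_rot: [180.0, -0.1, 180.0]
wrist_force: [-0.4, 1.2, -3.1]
opening: 0.0623
grasp_force: 67.6
```

```bash
python3 g.py .5414 .052 .21 182.8
```

```text
t 23.2 at [ 0.5394 -0.2132  0.2139] [ 1.7997e+02 -9.0000e-02  1.7996e+02] q [-21.6   8.5   9.3  90.8  -0.  -21.5] open 0.0623 F [-0.4  1.2 -3.1]
shift [-0.0018  0.2652  0.0041] turn -2.84
```

Request:
{"method": "nudge_tcp", "body": {
  "moves": {"offsets": [[0, 0.03, 0, 0, 0.05], [0, 0.06, 0, 0, 0.05], [0, 0.09, 0, 0, 0.05], [0, 0.12, 0, 0, 0.05], [0, 0.14, 0, 0, 0.05]]}
}}

```text
time: 23.62
ee_pos: [0.5404, -0.072, 0.2141]
tcp_rot: [180.0, -0.1, -179.9]
wrist_force: [0.1, 0.9, -2.9]
opening: 0.0628
grasp_force: 67.6
```

Request:
{"method": "nudge_tcp", "body": {
  "moves": {"offsets": [[0, 0.03, 0, 0, 0.05], [0, 0.06, 0, -1, 0.05], [-0.001, 0.09, 0, -2, 0.05], [-0.0015, 0.11, 0, -2.8, 0.05], [-0.0015, 0.1255, 0, -2.8, 0.05]]}
}}

```text
time: 24.03
ee_pos: [0.542, 0.0531, 0.214]
tcp_rot: [180.0, -0.1, -177.1]
wrist_force: [0.7, -0.8, -3.4]
opening: 0.0625
grasp_force: 67.6
```

Request:
{"method": "nudge_tcp", "body": {
  "moves": {"offsets": [[0, 0, 0, 0, 0.05], [0, 0, 0, 0, 0.05]]}
}}

```text
time: 24.2
ee_pos: [0.5421, 0.0518, 0.214]
tcp_rot: [-180.0, -0.1, -177.1]
wrist_force: [0.2, -0.6, -3.7]
opening: 0.0625
grasp_force: 67.6
```

```bash
python3 g.py .5414 .052 .058 182.8
```

```text
t 24.2 at [0.5421 0.0518 0.214 ] [-1.7999e+02 -7.0000e-02 -1.7709e+02] q [ 5.5  3.6  3.9 90.4 -0.   2.6] open 0.0625 F [ 0.2 -0.6 -3.7]
shift [0.0005 0.0003 0.156 ] turn 0.11
```

Request:
{"method": "nudge_tcp", "body": {
  "moves": {"offsets": [[0.0005, 0, 0.03, 0, 0.05], [0.0005, 0, 0.06, 0, 0.05], [0.0005, 0, 0.09, 0, 0.05], [0.0005, 0, 0.115, 0, 0.05], [0.0005, 0, 0.13, 0, 0.05]]}
}}

```text
time: 24.62
ee_pos: [0.5403, 0.0499, 0.0811]
tcp_rot: [-180.0, -0.2, -177.3]
wrist_force: [0.3, 0.2, -2.4]
opening: 0.0625
grasp_force: 67.6
```

Request:
{"method": "nudge_tcp", "body": {
  "moves": {"offsets": [[0, 0, 0.003, 0, 0.05], [0, 0, 0.008, 0, 0.05], [0, 0, 0.013, 0, 0.05], [0, 0, 0.017, 0, 0.05], [0, 0, 0.02, 0, 0.05]]}
}}

```text
time: 25.03
ee_pos: [0.5423, 0.051, 0.0651]
tcp_rot: [180.0, 0.1, -177.2]
wrist_force: [0.2, 0.2, -3.6]
opening: 0.0623
grasp_force: 67.5
```

Request:
{"method": "nudge_tcp", "body": {
  "moves": {"offsets": [[0, 0, 0.001, 0, 0.05], [0, 0, 0.002, 0, 0.05], [0, 0, 0.003, 0, 0.05], [0, 0, 0.004, 0, 0.05], [0, 0, 0.004, 0, 0.05]]}
}}

```text
time: 25.45
ee_pos: [0.5419, 0.0512, 0.0606]
tcp_rot: [-180.0, 0.0, -177.2]
wrist_force: [-0.3, -0.5, -2.8]
opening: 0.0628
grasp_force: 67.5
```

Request:
{"method": "nudge_tcp", "body": {
  "moves": {"offsets": [[0, 0, 0.001, 0, 0.05], [0, 0, 0.002, 0, 0.05], [0, 0, 0.002, 0, 0.05]]}
}}

```text
time: 25.7
ee_pos: [0.5418, 0.0511, 0.0584]
tcp_rot: [-180.0, -0.0, -177.2]
wrist_force: [-0.2, -0.1, -3.2]
opening: 0.0629
grasp_force: 67.5
```

Request:
{"method": "nudge_tcp", "body": {
  "moves": {"offsets": [[0, 0, 0.001, 0, 0.05], [0, 0, 0.002, 0, 0.05], [0, 0, 0.0025, 0, 0.05], [0, 0, 0.0025, 0, 0.05]]}
}}

```text
time: 26.03
ee_pos: [0.5419, 0.0512, 0.0575]
tcp_rot: [180.0, 0.1, -177.2]
wrist_force: [-5.7, -1.0, 9.8]
opening: 0.0624
grasp_force: 69.0
```

Request:
{"method": "nudge_tcp", "body": {
  "moves": {"offsets": [[0, 0, -0.001, 0, 0.085], [0, 0, -0.001, 0, 0.085], [0, 0, -0.001, 0, 0.085], [0, 0, -0.001, 0, 0.085], [0, 0, -0.001, 0, 0.085]]}
}}

```text
time: 26.45
ee_pos: [0.5419, 0.0512, 0.057]
tcp_rot: [180.0, -0.0, -177.2]
wrist_force: [-0.7, 0.2, 0.3]
opening: 0.0849
grasp_force: 0.0
```

Request:
{"method": "nudge_tcp", "body": {
  "moves": {"offsets": [[0, 0, -0.02, 0, 0.085], [0, 0, -0.05, 0, 0.085], [0, 0, -0.09, 0, 0.085], [0, 0, -0.13, 0, 0.085], [0, 0, -0.16, 0, 0.085]]}
}}

```text
time: 26.87
ee_pos: [0.542, 0.0512, 0.2203]
tcp_rot: [180.0, 0.1, -177.2]
wrist_force: [0.0, -0.5, 1.1]
opening: 0.085
grasp_force: 0.0
```

Request:
{"method": "nudge_tcp", "body": {
  "moves": {"offsets": [[0, -0.01, -0.03, 0, 0.085], [0, -0.03, -0.06, 0, 0.085], [0, -0.05, -0.09, 0, 0.085], [0, -0.05, -0.11, 0, 0.085], [0, -0.05, -0.11, 0, 0.085]]}
}}

```text
time: 27.28
ee_pos: [0.545, 0.0003, 0.3316]
tcp_rot: [-180.0, 0.4, -177.3]
wrist_force: [-0.1, 0.5, 1.6]
opening: 0.0845
grasp_force: 0.0
```

Request:
{"method": "nudge_tcp", "body": {
  "moves": {"offsets": [[0, 0, 0, 0, 0.085]]}
}}

```text
time: 27.37
ee_pos: [0.5448, 0.001, 0.3278]
tcp_rot: [-180.0, 0.1, -177.2]
wrist_force: [0.2, -0.2, -0.3]
opening: 0.0852
grasp_force: 0.0
```

```bash
python3 - <<'E'
from h import *
i=cams.camera_info("wrist");np.save("w4.npy",i["extrinsics"]);c=cams.camera("wrist");cv2.imwrite("pics/w4.png",c)
t=cams.camera("top");cv2.imwrite("pics/t4.png",t)
cv2.imwrite("pics/v4.png",cv2.resize(c,(800,600),interpolation=cv2.INTER_CUBIC))
print(bot.get_obs()["ee_pos"])
E
```

```text
[0.54428237 0.00137812 0.32584136]
```

View pics/v4.png

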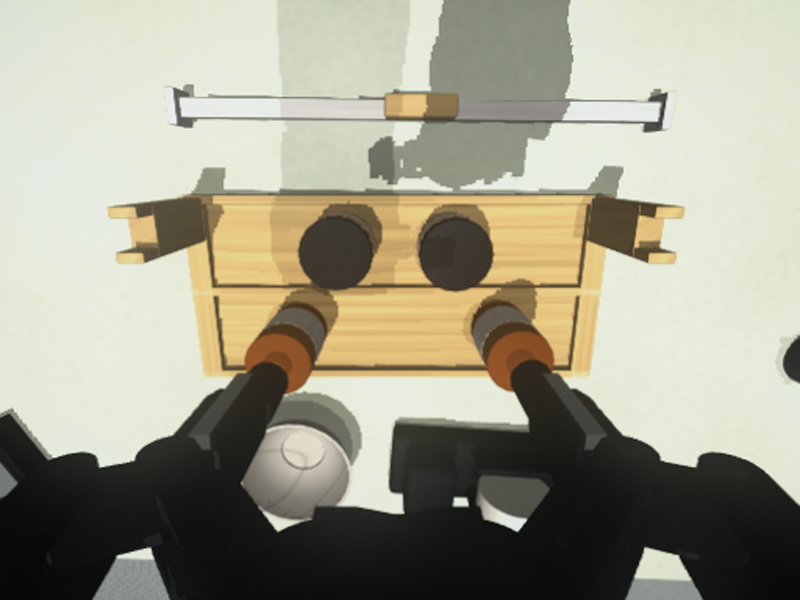

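The picture shows all four items upright in their rows, the bar undisturbed with its block at about (422,105), and notches at about (145,235) and (650,235). I enlarge to read the bar and the notches.

```bash
python3 - <<'E'
from h import *
c=cv2.imread("pics/w4.png")
A=crop(c,100,50,80,35,5,1);B=crop(c,362,50,80,35,5,1)
L=crop(c,60,120,80,55,5,1);R=crop(c,362,120,80,55,5,1)
G=crop(c,230,50,80,30,5,1)
cv2.imwrite("pics/v5.png",np.vstack([np.hstack([A,B]),np.hstack([L,R]),np.hstack([G,G*0])]))
E
```

```text
(no output)
```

View pics/v5.png

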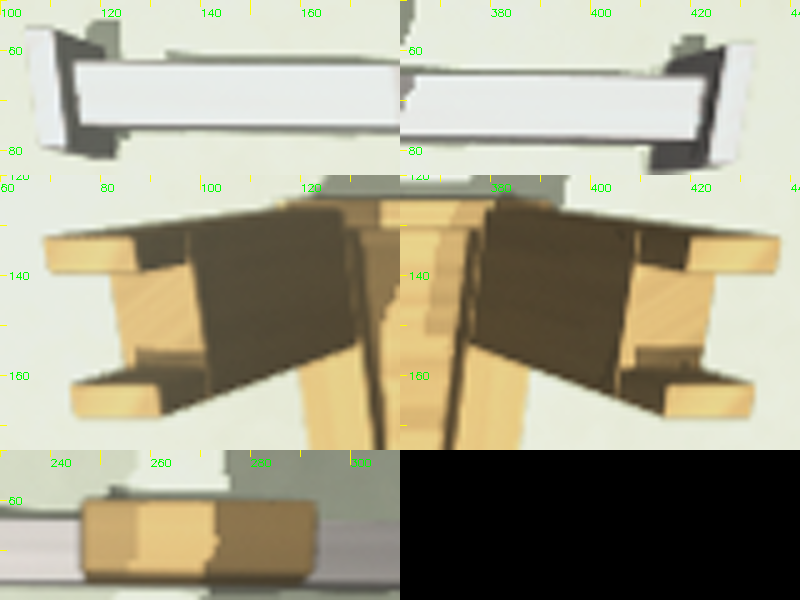

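```bash
cat > b.py <<'E'
from h import *
from m import px
i=cams.camera_info("wrist"); i["extrinsics"]=np.load("w4.npy")
P=lambda c,x0,y0,z:onz("wrist",px(c,x0,y0,5),z,i)
bl=P((78,94),100,50,.024);br=P((301,108),362,50,.024);g=P((198.5,86.5),230,50,.052)
v=br-bl;print("bar ends",np.round([bl,br],4),"len",np.linalg.norm(v),"mid",np.round((bl+br)/2,4),"yaw",np.degrees(np.arctan2(-v[0],v[1])),"grip",np.round(g,4))
f=[P(c,x0,120,.130) for c,x0 in(((91.5,79.5),60),((116,226),60),((334,79.5),362),((310,226),362))]
L=(f[0]+f[1])/2;Rr=(f[2]+f[3])/2;v=Rr-L
print(np.round(f,4));print("notch",np.round([L,Rr],4),"len",np.linalg.norm(v),"mid",np.round((L+Rr)/2,4),"yaw",np.degrees(np.arctan2(-v[0],v[1])))
E
python3 b.py
```

```text
bar ends [[ 0.4326 -0.193   0.024 ]
 [ 0.416   0.2244  0.024 ]] len 0.41768083162472397 mid [0.4243 0.0157 0.024 ] yaw 2.2844471229440626 grip [0.424  0.0151 0.052 ]
[[ 0.5131 -0.1912  0.13  ]
 [ 0.5453 -0.1897  0.13  ]
 [ 0.4947  0.1885  0.13  ]
 [ 0.5269  0.1902  0.13  ]]
notch [[ 0.5292 -0.1905  0.13  ]
 [ 0.5108  0.1893  0.13  ]] len 0.3802553319193622 mid [ 0.52   -0.0006  0.13  ] yaw 2.7735626827853688
```

Request:
{"method": "nudge_tcp", "body": {
  "moves": {"offsets": [[0.02, 0.003, 0, 7, 0.085], [0.04, 0.005, 0, 14, 0.085], [0.06, 0.008, 0, 21, 0.085], [0.08, 0.01, 0, 28, 0.085], [0.1, 0.012, 0, 35, 0.085]]}
}}

```text
time: 27.88
ee_pos: [0.4425, 0.0087, 0.3254]
tcp_rot: [-179.9, -0.1, 147.5]
wrist_force: [-0.2, 1.5, 0.3]
opening: 0.085
grasp_force: 0.0
```

Request:
{"method": "nudge_tcp", "body": {
  "moves": {"offsets": [[0, 0, 0, 7, 0.06], [0, 0, 0, 14, 0.06], [0, 0, 0, 21, 0.06], [0, 0, 0, 28, 0.06], [0, 0, 0, 35, 0.06]]}
}}

```text
time: 28.3
ee_pos: [0.4434, 0.0086, 0.3256]
tcp_rot: [-179.9, -0.0, 112.5]
wrist_force: [-0.2, 0.1, 0.0]
opening: 0.0604
grasp_force: 0.0
```

Request:
{"method": "nudge_tcp", "body": {
  "moves": {"offsets": [[0, 0, 0, 7, 0.06], [0, 0, 0, 14, 0.06], [0, 0, 0, 20.5, 0.06], [0, 0, 0, 20.5, 0.06], [0, 0, 0, 20.5, 0.06]]}
}}

```text
time: 28.72
ee_pos: [0.4436, 0.0085, 0.326]
tcp_rot: [-179.9, -0.0, 92.5]
wrist_force: [-0.1, 0.2, -0.2]
opening: 0.0603
grasp_force: 0.0
```

```bash
python3 g.py .424 .0153 .2 92.3
```

```text
t 28.72 at [0.4436 0.0085 0.326 ] [-179.9    -0.     92.55] q [  1.1  -7.2   6.  103.3   0.   88.6] open 0.0603 F [-0.1  0.2 -0.2]
shift [ 0.0076 -0.019   0.1261] turn 0.25
```

Request:
{"method": "nudge_tcp", "body": {
  "moves": {"offsets": [[0.0076, -0.019, 0.02, 0.25, 0.06], [0.0076, -0.019, 0.05, 0.25, 0.06], [0.0076, -0.019, 0.08, 0.25, 0.06], [0.0076, -0.019, 0.11, 0.25, 0.06], [0.0076, -0.019, 0.126, 0.25, 0.06]]}
}}

```text
time: 29.13
ee_pos: [0.4232, 0.0152, 0.1972]
tcp_rot: [-179.8, -0.0, 92.3]
wrist_force: [-0.7, 0.6, 0.1]
opening: 0.0597
grasp_force: 0.0
```

Request:
{"method": "nudge_tcp", "body": {
  "moves": {"offsets": [[0, 0, 0.02, 0, 0.06], [0, 0, 0.05, 0, 0.06], [0, 0, 0.08, 0, 0.06], [0, 0, 0.09, 0, 0.06], [0, 0, 0.09, 0, 0.06]]}
}}

```text
time: 29.55
ee_pos: [0.4228, 0.0151, 0.1085]
tcp_rot: [-179.7, 0.0, 92.2]
wrist_force: [-0.6, -0.6, -0.4]
opening: 0.0598
grasp_force: 0.0
```

Request:
{"method": "nudge_tcp", "body": {
  "moves": {"offsets": [[0, 0, 0, 0, 0.06], [0, 0, 0, 0, 0.06], [0, 0, 0, 0, 0.06]]}
}}

```text
time: 29.8
ee_pos: [0.4255, 0.0151, 0.1129]
tcp_rot: [179.9, 0.0, 92.1]
wrist_force: [-1.0, -0.6, 0.7]
opening: 0.0599
grasp_force: 0.0
```

```bash
python3 lid.py pics/w6.png >/dev/null; python3 g.py .424 .0153 .045 92.3
```

```text
t 29.85 at [0.4254 0.0151 0.1126] [179.87   0.    92.09] q [  2.  -12.7 -22.5  80.1  -0.   89.9] open 0.0602 F [ 1.1 -0.3 -0.6]
shift [ 0.0002 -0.0015  0.0676] turn -0.21
```

Request:
{"method": "nudge_tcp", "body": {
  "moves": {"offsets": [[0.0002, -0.0015, 0.02, -0.2, 0.06], [0.0002, -0.0015, 0.045, -0.2, 0.06], [0.0002, -0.0015, 0.06, -0.2, 0.06], [0.0002, -0.0015, 0.0676, -0.2, 0.06], [0.0002, -0.0015, 0.0676, -0.2, 0.06]]}
}}

```text
time: 30.27
ee_pos: [0.4225, 0.0152, 0.0427]
tcp_rot: [-179.9, -0.0, 92.3]
wrist_force: [-0.3, -0.7, 0.6]
opening: 0.0598
grasp_force: 0.0
```

Request:
{"method": "nudge_tcp", "body": {
  "moves": {"offsets": [[0, 0, 0, 0, 0.06], [0, 0, 0, 0, 0.06], [0, 0, 0, 0, 0.01], [0, 0, 0, 0, 0.01], [0, 0, 0, 0, 0.01]]},
  "clamp_n": 60
}}

```text
time: 30.68
ee_pos: [0.4234, 0.0152, 0.0441]
tcp_rot: [179.9, 0.0, 92.3]
wrist_force: [-0.2, -0.6, 0.5]
opening: 0.0241
grasp_force: 0.0
```

Request:
{"method": "nudge_tcp", "body": {
  "moves": {"offsets": [[0, 0, 0, 0, 0.01], [0, 0, 0, 0, 0.01], [0, 0, 0, 0, 0.01], [0, 0, 0, 0, 0.01], [0, 0, 0, 0, 0.01]]}
}}

```text
time: 31.1
ee_pos: [0.4234, 0.0152, 0.044]
tcp_rot: [179.9, 0.0, 92.3]
wrist_force: [-0.6, 0.7, 6.2]
opening: 0.0175
grasp_force: 59.0
```

```bash
python3 g.py .424 .0153 .045 92.3
```

```text
t 31.1 at [0.4234 0.0152 0.044 ] [179.95   0.    92.26] q [  2.1 -11.2 -29.   72.2  -0.   89.8] open 0.0175 F [-0.6  0.7  6.2]
shift [ 0.      0.0006 -0.001 ] turn -0.04
```

Request:
{"method": "nudge_tcp", "body": {
  "moves": {"offsets": [[0, 0, -0.02, 0, 0.01], [0, 0, -0.05, 0, 0.01], [0, 0, -0.08, 0, 0.01], [0, 0, -0.11, 0, 0.01], [0, 0, -0.14, 0, 0.01]]}
}}

```text
time: 31.52
ee_pos: [0.4225, 0.0152, 0.1843]
tcp_rot: [-179.9, -0.0, 92.3]
wrist_force: [0.9, 0.5, -2.8]
opening: 0.017
grasp_force: 59.0
```

Request:
{"method": "nudge_tcp", "body": {
  "moves": {"offsets": [[0, 0, -0.02, 0, 0.01], [0, 0, -0.03, 0, 0.01], [0, 0, -0.03, 0, 0.01]]}
}}

```text
time: 31.77
ee_pos: [0.4237, 0.0153, 0.2149]
tcp_rot: [179.9, 0.0, 92.3]
wrist_force: [0.8, 0.2, -2.6]
opening: 0.0174
grasp_force: 59.2
```

```bash
python3 g.py .5195 -.0008 .2 92.78
```

```text
t 31.77 at [0.4237 0.0153 0.2149] [179.87   0.    92.27] q [  2.1 -13.  -11.5  91.4  -0.   89.8] open 0.0174 F [ 0.8  0.2 -2.6]
shift [-0.0199  0.0951  0.0152] turn -0.51
```

Request:
{"method": "nudge_tcp", "body": {
  "moves": {"offsets": [[-0.004, 0.02, 0, 0, 0.01], [-0.009, 0.045, 0, -0.2, 0.01], [-0.014, 0.07, 0, -0.5, 0.01], [-0.0199, 0.0951, 0, -0.5, 0.01], [-0.0199, 0.0951, 0, -0.5, 0.01]]}
}}

```text
time: 32.18
ee_pos: [0.5214, -0.0015, 0.2096]
tcp_rot: [-179.8, 0.0, 92.7]
wrist_force: [-1.0, -0.1, -2.5]
opening: 0.0174
grasp_force: 60.0
```

Request:
{"method": "nudge_tcp", "body": {
  "moves": {"offsets": [[0, 0, 0, 0, 0.01], [0, 0, 0, 0, 0.01], [0, 0, 0.005, 0, 0.01], [0, 0, 0.015, 0, 0.01], [0, 0, 0.015, 0, 0.01]]}
}}

```text
time: 32.6
ee_pos: [0.5178, -0.0007, 0.1963]
tcp_rot: [-179.9, -0.0, 92.8]
wrist_force: [0.6, -0.2, -2.9]
opening: 0.0171
grasp_force: 59.9
```

Request:
{"method": "nudge_tcp", "body": {
  "moves": {"offsets": [[0, 0, 0, 0, 0.01], [0, 0, 0, 0, 0.01], [0, 0, 0, 0, 0.01]]}
}}

```text
time: 32.85
ee_pos: [0.5188, -0.0008, 0.1989]
tcp_rot: [180.0, 0.0, 92.8]
wrist_force: [-0.7, -0.1, -2.9]
opening: 0.0171
grasp_force: 59.9
```

```bash
python3 g.py .5195 -.0008 .2 92.78; python3 - <<'E'
from h import *
np.save("w7.npy",cams.camera_info("wrist")["extrinsics"])
c=cams.camera("wrist");b=cams.camera("scene");t=cams.camera("top")
for n,x in(("w7",c),("s7",b),("t7",t)):cv2.imwrite(f"pics/{n}.png",x)
cv2.imwrite("pics/v7.png",np.vstack([np.hstack([cv2.resize(c,(400,300)),crop(b,170,140,100,75,4)]),np.hstack([crop(b,240,120,100,75,4),crop(t,195,165,100,75,4)])]))
E
```

```text
t 32.85 at [ 0.5188 -0.0008  0.1989] [179.96   0.    92.77] q [-0.1 -0.1 -1.6 88.5 -0.  87.1] open 0.0171 F [-0.7 -0.1 -2.9]
shift [ 0.      0.0007 -0.0011] turn -0.01
```

View pics/v7.png

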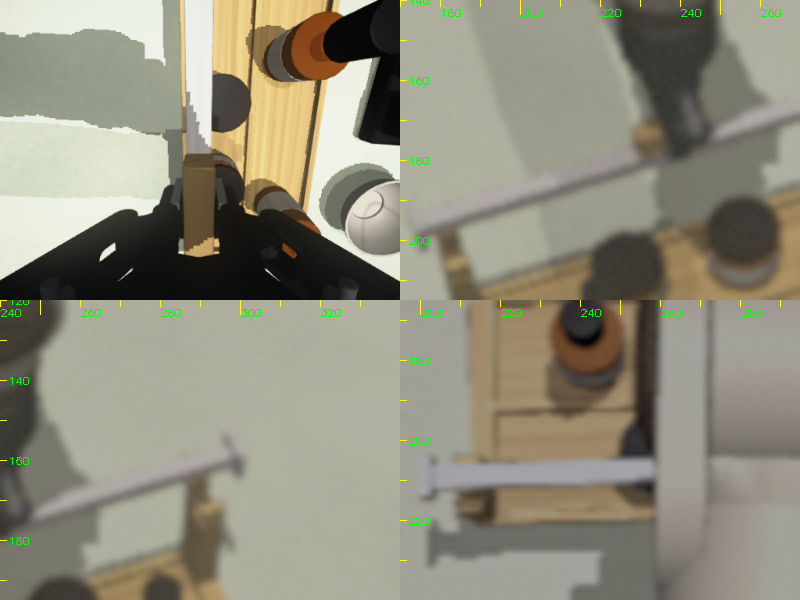

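Bar held level above the posts, plates beyond both posts. A check of its line with the top view (bar centre-line crop (70,173.5) and (250,170.5), plate inside at about x=36):

```bash
python3 - <<'E'
from h import *
from m import px
for c in((36,174),(70,173.5),(250,170.5)): print(np.round(onz("top",px(c,195,165,4),.178),4))
E
```

```text
[0.5119 0.2048 0.178 ]
[0.5126 0.1814 0.178 ]
[0.5168 0.0582 0.178 ]
```

Request:
{"method": "nudge_tcp", "body": {
  "moves": {"offsets": [[0, 0.0007, 0.006, 0, 0.01], [0, 0.0007, 0.012, 0, 0.01], [0, 0.0007, 0.018, 0, 0.01], [0, 0.0007, 0.024, 0, 0.01], [0, 0.0007, 0.028, 0, 0.01]]}
}}

```text
time: 33.42
ee_pos: [0.5192, -0.0008, 0.1692]
tcp_rot: [-179.9, -0.0, 92.8]
wrist_force: [0.2, 0.1, -2.4]
opening: 0.0172
grasp_force: 59.9
```

Request:
{"method": "nudge_tcp", "body": {
  "moves": {"offsets": [[0, 0, 0, 0, 0.01], [0, 0, 0.003, 0, 0.01], [0, 0, 0.006, 0, 0.01], [0, 0, 0.009, 0, 0.01], [0, 0, 0.009, 0, 0.01]]}
}}

```text
time: 33.83
ee_pos: [0.5194, -0.0008, 0.1609]
tcp_rot: [-180.0, -0.0, 92.8]
wrist_force: [-0.5, 0.3, -2.9]
opening: 0.0174
grasp_force: 59.9
```

```bash
python3 g.py .5195 -.0008 .144 92.78
```

```text
t 33.83 at [ 0.5194 -0.0008  0.1609] [-179.97   -0.     92.77] q [-0.1 -0.  -5.7 84.4  0.  87.1] open 0.0174 F [-0.5  0.3 -2.9]
shift [0.     0.0001 0.0169] turn -0.01
```

In the notch (5 mm) with no contact force; continuing gently.

Request:
{"method": "nudge_tcp", "body": {
  "moves": {"offsets": [[0, 0, 0.003, 0, 0.01], [0, 0, 0.006, 0, 0.01], [0, 0, 0.009, 0, 0.01], [0, 0, 0.011, 0, 0.01], [0, 0, 0.013, 0, 0.01]]}
}}

```text
time: 34.25
ee_pos: [0.5195, -0.0008, 0.1481]
tcp_rot: [-180.0, 0.0, 92.8]
wrist_force: [0.5, 0.4, -3.0]
opening: 0.017
grasp_force: 59.9
```

Request:
{"method": "nudge_tcp", "body": {
  "moves": {"offsets": [[0, 0, 0.001, 0, 0.01], [0, 0, 0.002, 0, 0.01], [0, 0, 0.003, 0, 0.01], [0, 0, 0.004, 0, 0.01], [0, 0, 0.004, 0, 0.01]]}
}}

```text
time: 34.67
ee_pos: [0.5195, -0.0008, 0.1443]
tcp_rot: [-180.0, -0.0, 92.8]
wrist_force: [-0.2, -1.2, -2.8]
opening: 0.0172
grasp_force: 59.9
```

```bash
python3 g.py
```

```text
t 34.67 at [ 0.5195 -0.0008  0.1443] [-179.99   -0.     92.76] q [-0.1  0.1 -7.4 82.6 -0.  87.1] open 0.0172 F [-0.2 -1.2 -2.8]
```

Request:
{"method": "nudge_tcp", "body": {
  "moves": {"offsets": [[0, 0, 0.0007, 0, 0.01], [0, 0, 0.0014, 0, 0.01], [0, 0, 0.002, 0, 0.01], [0, 0, 0.002, 0, 0.01]]}
}}

```text
time: 35.0
ee_pos: [0.5196, -0.0008, 0.144]
tcp_rot: [179.9, 0.0, 92.8]
wrist_force: [-5.8, -0.6, 8.7]
opening: 0.0172
grasp_force: 61.7
```

Request:
{"method": "nudge_tcp", "body": {
  "moves": {"offsets": [[0, 0, 0, 0, 0.06], [0, 0, 0, 0, 0.06], [0, 0, 0, 0, 0.06], [0, 0, 0, 0, 0.06], [0, 0, 0, 0, 0.06]]}
}}

```text
time: 35.42
ee_pos: [0.5196, -0.0008, 0.1424]
tcp_rot: [-180.0, 0.0, 92.8]
wrist_force: [-0.9, -0.8, 0.6]
opening: 0.0599
grasp_force: 0.0
```

Request:
{"method": "nudge_tcp", "body": {
  "moves": {"offsets": [[0, 0, -0.01, 0, 0.06], [0, 0, -0.03, 0, 0.06], [0, 0, -0.06, 0, 0.06], [0, 0, -0.1, 0, 0.06], [0, 0, -0.14, 0, 0.06]]}
}}

```text
time: 35.83
ee_pos: [0.5189, -0.0008, 0.2842]
tcp_rot: [-179.9, -0.0, 92.8]
wrist_force: [0.9, -0.2, 0.7]
opening: 0.0602
grasp_force: 0.0
```

Request:
{"method": "nudge_tcp", "body": {
  "moves": {"offsets": [[0, -0.03, -0.01, 0, 0.06], [0, -0.06, -0.01, 0, 0.06], [0, -0.09, -0.01, 0, 0.06], [0, -0.12, -0.01, 0, 0.06], [0, -0.15, -0.01, 0, 0.06]]}
}}

```text
time: 36.25
ee_pos: [0.3683, -0.0081, 0.2931]
tcp_rot: [180.0, 0.0, 92.8]
wrist_force: [-1.5, 0.8, 0.2]
opening: 0.0599
grasp_force: 0.0
```

Request:
{"method": "nudge_tcp", "body": {
  "moves": {"offsets": [[0.03, -0.02, 0, 0, 0.06], [0.06, -0.02, 0, 0, 0.06], [0.09, -0.02, 0, 0, 0.06], [0.12, -0.02, 0, 0, 0.06], [0.15, -0.02, 0, 0, 0.06]]}
}}

```text
time: 36.67
ee_pos: [0.3419, 0.142, 0.2936]
tcp_rot: [179.9, -0.0, 92.7]
wrist_force: [1.4, -0.7, -0.1]
opening: 0.0602
grasp_force: 0.0
```

Request:
{"method": "nudge_tcp", "body": {
  "moves": {"offsets": [[0, 0, 0, 0, 0.06], [0, 0, 0, 0, 0.06], [0, 0, 0, 0, 0.06]]}
}}

```text
time: 36.92
ee_pos: [0.3424, 0.1406, 0.293]
tcp_rot: [180.0, 0.0, 92.8]
wrist_force: [-0.6, 0.4, -0.3]
opening: 0.0596
grasp_force: 0.0
```

```bash
python3 - <<'E'
from h import *
b=cams.camera("scene");t=cams.camera("top")
for n,x in(("s8",b),("t8",t)):cv2.imwrite(f"pics/{n}.png",x)
cv2.imwrite("pics/v8.png",np.vstack([crop(t,190,145,170,75,4)[:,:640],crop(b,165,145,160,75,4)]))
E
```

```text
(no output)
```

View pics/v8.png

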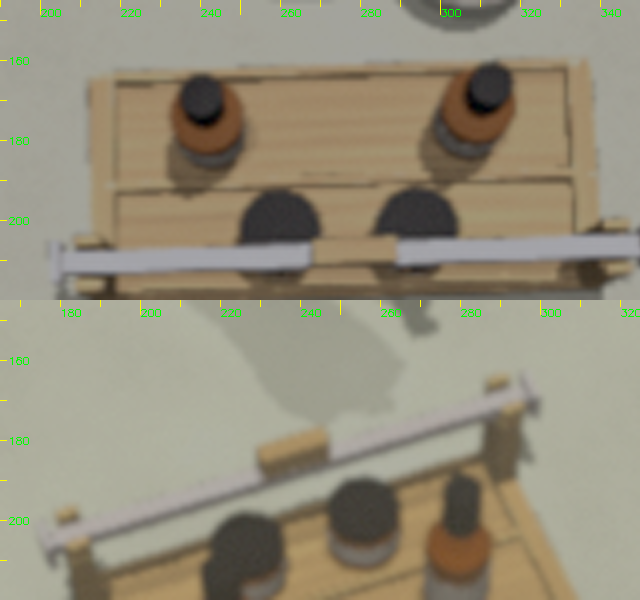

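The bar rests between both notch fingers (post tops at about (92,242)/(92,285) and (610,225) in the top panel), with plates outside. All bottles and jars stand upright in their rows. Handing in.

```bash
python3 -c "
from workcell import bot, cams, ticket
print(ticket.job_done())"
```

```text
the job is handed in; nothing more can be done
None
```

I put both bottles in the back row, then both jars in the front row, laid the retaining bar down in both notches with its end plates outside the posts, and handed the job in after about 37 s; the hand-in gave no verdict.

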